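# Close and lock the blower's clean-out hatch

### The arm

A 7-joint arm with a two-finger parallel gripper is mounted at the origin on the work surface. World frame = base frame: x ahead of the robot, y to its left, z up, the work surface at z = 0. Lengths are in m, angles in rad, forces in N, time in s.
With the tool pointing down it reaches from about 0.425 to 0.925 m from the base axis. Payload 6.8 kg.
Tool frame: the origin (TCP) lies midway between the tips of the shut fingers; the grasp point (between the pads) lies 19 mm behind it; z points along the fingers, y is the direction in which the jaws open and shut (so a half turn about z gives the same grasp; the last joint's range is limited). The gripper opens to 85 mm and grips with 20 to 120 N. Pads are 22 mm wide; open, the fingers measure 114 mm over their backs; the gripper's body (76 mm by 85 mm) begins 54 mm behind the grasp point. The pads swing forward as they close: fully open they stand 13 mm farther back than shut.
Start: joints at [1.03, 0.477, 0.022, 1.555, -0.011, 1.109, -0.083], TCP at [0.283, -0.613, 0.231] pointing down, gripper open.
Joint ranges: [-2.96, 2.96], [-0.34, 2.1], [-1.41, 1.46], [0.24, 2.44], [-1.37, 4.51], [0.17, 1.92], [-2.96, 2.96]. Speed limits (rad/s): [2.39, 2.39, 3.14, 3.14, 3.14, 3.14, 3.14].

### API

Orientations are given as a unit quaternion [w, x, y, z].
In Python, from station import bot, vision gives the robot as it stands.
- The arm moves only by the tool move_arm, never from a script. Its argument "increments" is text: rows parted by semicolons, each of 7 numbers parted by spaces: the opening, from 0 (shut) to 1 (fully open), then the shift along the world's x, y, z in mm, then the turn, a rotation vector about the world's x, y, z in rad. In form: grip x y z rx ry rz; .... A call has exactly 8 rows; each row shifts and turns the commanded pose from where the row before left it; what a row does not reach is not made up. A row lasts 1/8 s, in which the tool goes at most 62.5 mm and 10.7 degrees, less where a joint would pass 70% of its speed; a pose out of reach is approached as far as the arm can. A call with a gripper value outside its range is refused whole. The fingers move at their own pace and stop on an object; "newtons" is the grip in N (left out, the last holds). Time passes only in rows, so rows that do not move let the fingers close, or fill a call up. It gives the time, the measured TCP pose, the force and the opening at its end, in the units of the state.
- bot.get_obs(): the state, without advancing time (a new reading comes with each control period).
- vision.read_camera(name): name is "scene" or "side" or "wrist"; returns (picture, depth): 384x512x3 uint8, red, green, blue; 384x512 float32, m along the optical axis (not along the pixel's ray), 0 where there is no reading.
- vision.calibration(name): a dict with "fx", "fy", "cx", "cy" (pixels), "R" (3x3) and "t" (3): a world point X has camera coordinates R X + t; the wrist camera has in their place "hand_eye" (4x4, takes a point from camera to tool coordinates, whose origin is the TCP and whose axes are the flange's). Camera axes: x right, y down, z forward; pixel columns grow to the right and rows downward; lengths in m; the calibration is good to about 2 mm. A picture is of the moment at which its call begins: read the wrist's pose just before it. calibration takes no time and is no camera call.
- bot.hand_in(): hands the job in, once; it reports no verdict.
The state is a dict: "t": time; "q": joint angles; "joint_vel": joint speeds; "joint_torque": joint torques, N m; "eef_pos": TCP position; "tool_rot": TCP orientation; "contact_force": force on the tool from outside, world axes, zero at the start; "torque": the same for the moment, N m; "gripper_width": opening from 0.0 (shut) to 1.0 (fully open).
Only numpy, scipy, OpenCV 4.12 (cv2) and the standard library are available. Lean on these libraries where they do the work, as an engineer would, in place of code of your own. Each camera call takes 0.05 s, during which the arm holds its last target.

### The job

Put the burner blower back into service: lay the yellow cover on the sloped clean-out hatch so that it sits flat inside its rim with the two slots over each other, then pass the red-handled T-toggle from the pin rack through both slots down to its collar and turn it a quarter turn so that it locks the cover. Only then throw the red switch lever fully over to on (away from the side it leans to), let go, and leave the other pins and everything else on the bench where they are.

Things in the scene. Friction and masses are not known exactly. Their poses are not given: they have to be found in the camera images.
- cover: Loose yellow steel cover, 130 (own x) x 90 (y) x 6 thick, about 0.25 kg, lying flat, handle up. Origin: centre of its underside, z towards the handle. A solid black handle bar, 12 thick (x) x 50 long (y), stands on it centred at x = -30, from z = 6 to 46. Its through slot, 18 (x) x 36 (y), is centred at x = +30, y = 0.
- cover_slot (a point): Centre of the cover's slot, on its underside (x = +30 of the cover).
- hatch: Fixed aluminium hatch face of the blower, 150 (own x) x 112 (y) x 6 thick, tilted 30 degrees. Origin: on the face, where the centre of the seated cover's underside belongs, 108 above the table; x up the slope, y across, z the outward normal. Rims 8 high: lower lip with inner side at x = -66, side rails with inner sides at y = +-47.5, none at the top. The cover goes on with its own x up the slope.
- hatch_slot (a point): Centre of the narrow slot in the hatch face, at the face: x = +30, y = 0 of the hatch. The slot is 11 (hatch x) x 31 (hatch y), 6 deep, with free space for 40 more below. (A larger opening, 50 x 60, lies at x = -30.)
- toggle: Loose T-toggle, 0.09 kg, upright in a rack hole. Origin: centre of the underside of its steel collar (44 diameter, 4 thick); z along the shaft to the handle. Below: shaft 8 diameter, brass crossbar 8 (own x) x 28 (y) at z = -24 to -16. Above: neck 12 diameter, flat red handle 12 thick (x) x 44 long (y) at z = 17 to 47, parallel to the crossbar. It may turn either way and go in either way round.
- rack: Fixed wooden pin rack, 70 (x) x 220 (y) x 40 high; origin under its centre. Three through holes, 33 diameter, at y = -70, 0, +70. Collars rest on its top at 40.
- switch (a joint): Blower switch lever, rad: near 0 = off (leaning 29 degrees to the block's own -x side), 1.0 = fully on (leaning 29 degrees to its +x side, against a stop). It moves with light friction (about 1 N at the ball) and stays where it is left.
- switch_tip (a point): Centre of the red ball (26 diameter) at the end of the switch lever, 80 from the pivot, 92 above the table when off and when fully on; the stem below it is 10 thick.
- switch_base: Fixed block of the switch, 70 (own x) x 50 (y) x 25 high; origin under its centre; the lever's pivot is 22 above it. Its own x is the direction in which the lever is thrown on.
- ball_pin: Plain pin with a wooden ball knob, in the rack: leave alone.
- blue_pin: Plain pin with a blue round grip, in the rack: leave alone.
- weight: Amber glass paperweight, 76 diameter, 58 high, origin at its base: leave alone.
- tumbler: Green glass tumbler, 68 diameter, 95 high, origin at its base: leave alone.
- paddle: Paddle with a long handle, 260 long, lying on the bench: leave alone.
- wax: White jar with a steel cap, 60 diameter, 70 high, origin at its base: leave alone.
- block: Dark wooden block, 90 x 50 x 30: leave alone.
Not all that is in view belongs to the job. What is shaped like the toggle but green is not meant.

How it is judged:
On the way, in this order (a step that is already met when the one before it is completed fails the run):
1. the cover lies flat in the hatch rim, slots over each other, let go (x of cover in the frame of hatch between -0.005 and 0.005 m and y of cover in the frame of hatch between -0.005 and 0.005 m and x of cover_slot in the frame of hatch between 0.024 and 0.036 m and z of cover in the frame of hatch below 0.004 m and angle between the z axis of cover and the z axis of hatch, either way round below 0.07 rad and contact force between the fingers and cover below 0.2 N), for 0.2 s.
2. the toggle is through both slots with its crossbar still along the slot (x of cover in the frame of hatch between -0.005 and 0.005 m and y of cover in the frame of hatch between -0.005 and 0.005 m and x of cover_slot in the frame of hatch between 0.024 and 0.036 m and z of cover in the frame of hatch below 0.004 m and angle between the z axis of cover and the z axis of hatch, either way round below 0.07 rad and x of toggle in the frame of hatch between 0.025 and 0.035 m and y of toggle in the frame of hatch between -0.005 and 0.005 m and z of toggle in the frame of hatch below 0.011 m and angle between the z axis of toggle and the z axis of hatch, either way round below 0.175 rad and angle between the y axis of toggle and the y axis of hatch, either way round below 0.4 rad).
3. the toggle is turned a quarter turn (x of cover in the frame of hatch between -0.005 and 0.005 m and y of cover in the frame of hatch between -0.005 and 0.005 m and x of cover_slot in the frame of hatch between 0.024 and 0.036 m and z of cover in the frame of hatch below 0.004 m and angle between the z axis of cover and the z axis of hatch, either way round below 0.07 rad and x of toggle in the frame of hatch between 0.025 and 0.035 m and y of toggle in the frame of hatch between -0.005 and 0.005 m and z of toggle in the frame of hatch below 0.011 m and angle between the z axis of toggle and the z axis of hatch, either way round below 0.175 rad and angle between the y axis of toggle and the y axis of hatch, either way round above 1.22 rad), for 0.2 s.
4. the switch is thrown fully on (all of step 3 and value of joint switch above 0.85 rad), for 0.2 s.
At the end, for the whole second after the job is handed in: Cover flat in the hatch (5 mm, under 4 mm lift, 4 deg), slots over each other; toggle through both (shaft within 5 mm of slot centre, collar under 11 mm above hatch face, square within 10 deg), turned 70 deg or more from the slot; switch above 0.85 rad; cover and toggle at rest (all of step 4 and linear speed of each of cover, toggle below 0.02 m/s); the robot touches nothing.
It fails at once if another pin is moved more than 20 mm (distance of any of ball_pin, blue_pin from where it was at the start of the episode above 0.02 m).
It fails at once if another thing on the bench is moved more than 30 mm (distance of any of weight, tumbler, paddle, wax, block from where it was at the start of the episode above 0.03 m).
It fails at once if the switch is thrown on before the toggle is turned (value of joint switch above 0.6 rad and not ((x of toggle in the frame of hatch between 0.025 and 0.035 m and y of toggle in the frame of hatch between -0.005 and 0.005 m and z of toggle in the frame of hatch below 0.011 m and angle between the z axis of toggle and the z axis of hatch, either way round below 0.175 rad) and angle between the y axis of toggle and the y axis of hatch, either way round above 1.22 rad)).
It also fails if it takes over 67 s, if anything falls off the work surface, if the arm or the gripper's body presses on something with over 40 N, if the wrist force passes 120 N, or if a joint passes its speed limit or range.

## Working session

There is one attempt and no reset: what is moved stays moved. The work goes in short steps, Python scripts to look and compute and a tool call to move; the robot and the scene stay as the last step left them, time stands still between calls to the robot, and variables do not carry over. Pictures are saved under pics/ and viewed, and the job is handed in when it is done.

Besides the shell and the picture viewer there is one more tool, called after "Call:" by a JSON object that holds its "method" and its "body", one argument or row to a line. move_arm: Moves the arm, as the interface text tells. Its arguments: {"type":"object","properties":{"increments":{"type":"string"},"newtons":{"type":"number"}},"required":["increments"]}

```bash
ls; mkdir -p pics; cat > h.py <<'E'
import numpy as np, cv2
from station import bot, vision
from scipy.spatial.transform import Rotation as R
def wq(q): return R.from_quat([q[1],q[2],q[3],q[0]])
E
python3 - <<'E'
from h import *
o=bot.get_obs()
print({k:np.round(v,3) for k,v in o.items()})
print(wq(o['tool_rot']).as_matrix().round(3))
for n in ['scene','side','wrist']:
    p,d=vision.read_camera(n); cv2.imwrite(f'pics/{n}0.png',p[:,:,::-1]); np.savez(f'{n}0.npz',p=p,d=d)
    print(n,{k:np.round(v,3) for k,v in vision.calibration(n).items()})
E
```

```text
pics
{'t': np.float64(0.0), 'q': array([ 1.03 ,  0.478,  0.022,  1.556, -0.011,  1.109, -0.083]), 'joint_vel': array([-0.002,  0.   ,  0.001,  0.002,  0.   , -0.001,  0.001]), 'joint_torque': array([ 0.0000e+00, -5.9645e+01,  1.6080e+00, -2.8120e+01,  1.2000e-02,
        9.0000e-03,  0.0000e+00]), 'eef_pos': array([ 0.283, -0.612,  0.23 ]), 'tool_rot': array([-0.001,  0.977,  0.215, -0.   ]), 'contact_force': array([0.948, 0.411, 0.926]), 'torque': array([-0.054,  0.033,  0.065]), 'gripper_width': np.float64(1.001)}
[[ 0.908  0.419 -0.001]
 [ 0.419 -0.908  0.002]
 [-0.    -0.002 -1.   ]]
scene {'fx': np.float64(382.332), 'fy': np.float64(382.332), 'cx': np.float64(252.975), 'cy': np.float64(190.023), 'R': array([[-0.416,  0.91 , -0.011],
       [ 0.624,  0.276, -0.731],
       [-0.661, -0.31 , -0.683]]), 't': array([ 0.206, -0.269,  1.702])}
side {'fx': np.float64(421.056), 'fy': np.float64(421.056), 'cx': np.float64(260.264), 'cy': np.float64(194.066), 'R': array([[ 0.984, -0.175,  0.018],
       [-0.113, -0.709, -0.696],
       [ 0.134,  0.683, -0.718]]), 't': array([-0.55 ,  0.146,  1.138])}
wrist {'fx': np.float64(326.306), 'fy': np.float64(326.306), 'cx': np.float64(254.918), 'cy': np.float64(191.917), 'hand_eye': array([[ 0.001, -0.949, -0.317,  0.081],
       [ 1.   ,  0.001, -0.   ,  0.001],
       [ 0.   , -0.317,  0.949, -0.143],
       [ 0.   ,  0.   ,  0.   ,  1.   ]])}
```

View pics/scene0.png

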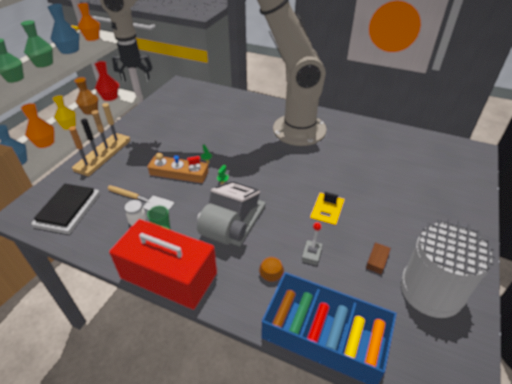

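View pics/side0.png

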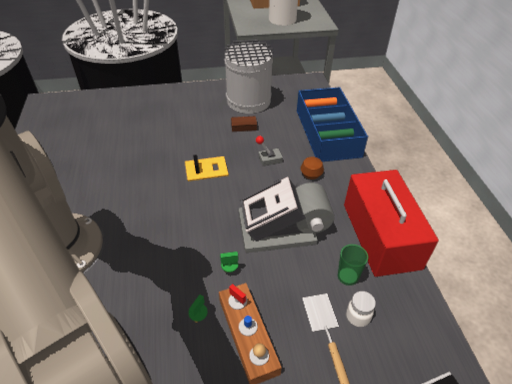

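View pics/wrist0.png

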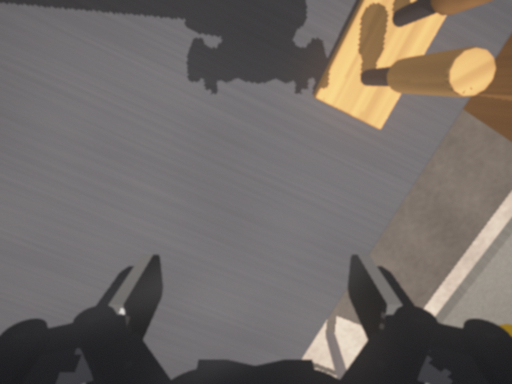

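Side view: the yellow cover is at (207,168), the hatch at (272,207) and the rack toggle (red) at (237,295). A green lookalike sits at (230,262) and the switch ball is at (260,140). Other red things that could be confused with it are the toolbox (390,220) and a red bar in the blue tray (scene 318,322). I choose the red one in the rack at (237,295), and will check it in a crop.

```bash
python3 - <<'E'
from h import *
s=np.load('side0.npz')['p'][:,:,::-1]; c=np.load('scene0.npz')['p'][:,:,::-1]
a=cv2.resize(s[120:380,170:350],None,fx=2.3,fy=2.3,interpolation=cv2.INTER_CUBIC)
b=cv2.resize(c[130:280,140:400],None,fx=3,fy=3,interpolation=cv2.INTER_CUBIC)
cv2.imwrite('pics/cs.png',a);cv2.imwrite('pics/cc.png',b)
E
```

```text
(no output)
```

View pics/cs.png

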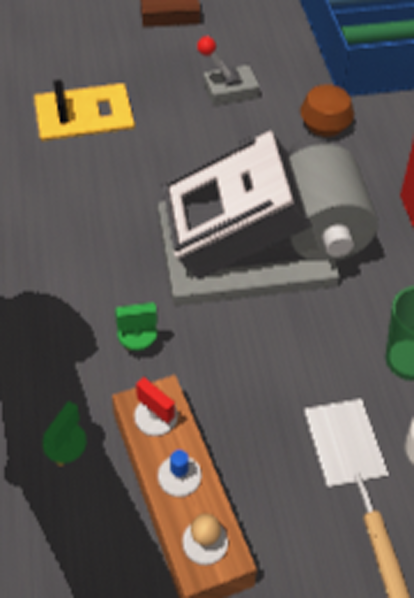

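View pics/cc.png

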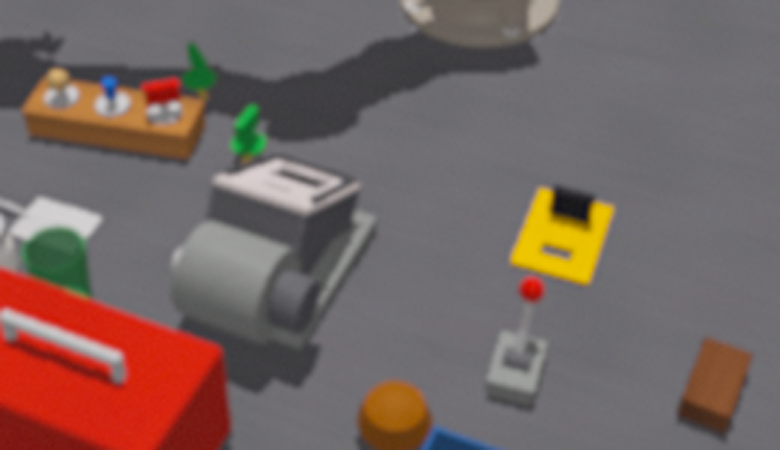

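The crops confirm the choice: the red flat-handled T-toggle is in the rack hole nearest the green lookalike. The lookalike stands on the bench.

```bash
cat >> h.py <<'E'
def ray(cal,uv,T=None):
    uv=np.atleast_2d(uv).astype(float)
    d=np.c_[(uv[:,0]-cal['cx'])/cal['fx'],(uv[:,1]-cal['cy'])/cal['fy'],np.ones(len(uv))]
    if T is None:
        Rm=np.array(cal['R']);t=np.array(cal['t']); return -Rm.T@t, d@Rm
    H=np.array(cal['hand_eye']); M=T@H
    return M[:3,3], d@M[:3,:3].T
def onplane(o,d,z): return o+d*((z-o[2])/d[:,2])[:,None]
def onplane_g(o,d,p,n): return o+d*(((p-o)@n)/(d@n))[:,None]
def tri(o1,d1,o2,d2):
    A=[];b=[]
    A=np.zeros((3,3));b=np.zeros(3)
    for o,d in((o1,d1),(o2,d2)):
        d=d/np.linalg.norm(d);P=np.eye(3)-np.outer(d,d);A+=P;b+=P@o
    x=np.linalg.solve(A,b); 
    g=[np.linalg.norm((np.eye(3)-np.outer(d,d)/(d@d))@(x-o)) for o,d in((o1,d1),(o2,d2))]
    return x,np.round(g,4)
def toolT(o):
    T=np.eye(4);T[:3,:3]=wq(o['tool_rot']).as_matrix();T[:3,3]=o['eef_pos'];return T
def mask(p,lo,hi): return cv2.inRange(cv2.cvtColor(np.ascontiguousarray(p),cv2.COLOR_RGB2HSV),lo,hi)
def blobs(m,amin=15):
    n,l,s,c=cv2.connectedComponentsWithStats(m)
    return [(s[i],c[i],l==i) for i in range(1,n) if s[i,4]>=amin]
E
python3 - <<'E'
from h import *
im={};cal={}
for n in['side','scene']:
    z=np.load(n+'0.npz');im[n]=(z['p'],z['d']);cal[n]=vision.calibration(n)
def pts(n,m):
    v,u=np.nonzero(m&(im[n][1]>0));d=im[n][1][v,u]
    o,r=ray(cal[n],np.c_[u,v]);return o+r*d[:,None]
for n in im:
    p=im[n][0]
    for nm,lo,hi in(('yellow',(22,150,100),(32,255,255)),('red',(0,180,100),(5,255,255)),('green',(55,130,60),(75,255,255))):
        for s,c,l in blobs(mask(p,lo,hi)):
            P=pts(n,l); print(n,nm,s,c.round(1),np.median(P,0).round(3) if len(P) else None)
    m=blobs(mask(p,(22,150,100),(32,255,255)),80)
    for s,c,l in m:
        cs,_=cv2.findContours(l.astype(np.uint8),cv2.RETR_EXTERNAL,2)
        k=cs[0][:,0]; X=onplane(*ray(cal[n],k),0.006)
        r=cv2.minAreaRect((X[:,:2]*1000).astype(np.float32)); print(n,r)
# hatch plane: flat white region in side
d=im['side'][1];p=im['side'][0]
hv=cv2.cvtColor(np.ascontiguousarray(p),cv2.COLOR_RGB2HSV)
m=np.zeros(d.shape,bool); m[175:240,238:305]=1; m&=hv[...,2]>170
P=pts('side',m); P=P[(P[:,2]>.05)&(P[:,2]<.2)]
A=np.c_[P[:,:2],np.ones(len(P))]
w=np.ones(len(P))
for _ in range(10):
    c=np.linalg.lstsq(A*w[:,None],P[:,2]*w,rcond=None)[0];r=P[:,2]-A@c;w=1/np.maximum(abs(r),.002)**.5
nrm=np.r_[-c[:2],1];nrm/=np.linalg.norm(nrm);print('plane',c,nrm,np.degrees(np.arccos(nrm[2])),np.degrees(np.arctan2(nrm[1],nrm[0])),np.std(r),len(P),P.mean(0))
E
```

```text
side yellow [186 157  42  22 511] [206.5 167.9] [0.429 0.251 0.005]
side red [256 136   7   7  42] [259.1 139.2] [0.599 0.256 0.099]
side red [ 344  170   94  106 6358] [388.2 223.9] [ 0.858 -0.153  0.127]
side red [229 284  17  19 165] [237.  293.2] [ 0.456 -0.264  0.084]
side green [319 129  35   9 200] [336.4 132.9] [0.872 0.3   0.058]
side green [221 252  17  20 298] [229.2 261.3] [ 0.451 -0.151  0.049]
side green [339 262  21  22 276] [348.8 273.5] [ 0.735 -0.241  0.052]
side green [189 295  18  26 324] [197.8 309.3] [ 0.365 -0.273  0.049]
side ((424.40374755859375, 254.37716674804688), (126.61772155761719, 83.74386596679688), 2.719597101211548)
scene yellow [137  39  70  23 731] [172.2  49.9] [-0.877 -1.279 -0.193]
scene yellow [ 53  96  23  34 435] [ 63.6 113.8] [ 0.073 -1.423 -0.238]
scene yellow [311 193  33  32 596] [326.8 209.6] [0.434 0.256 0.005]
scene yellow [345 316  20  41 421] [354.4 336. ] [0.868 0.45  0.04 ]
scene red [ 96  62  22  38 508] [105.7  83.1] [-0.299 -1.419 -0.222]
scene red [188 156  12   8  69] [193.6 159.8] [ 0.459 -0.26   0.079]
scene red [ 110  220 
[... 373 characters left out ...]
] [ 0.763 -0.187  0.083]
scene green [291 293  21  40 292] [301.5 311.5] [0.868 0.31  0.061]
scene ((-492.069580078125, -1010.1605224609375), (131.58718872070312, 571.1207885742188), 0.13604521751403809)
scene ((308.755859375, -1079.4267578125), (337.5535583496094, 85.8602294921875), 48.15873336791992)
scene ((426.02520751953125, 253.3458251953125), (133.43072509765625, 90.68986511230469), 2.213987350463867)
scene ((845.18115234375, 451.7701721191406), (26.271509170532227, 115.94791412353516), 89.40480041503906)
plane [ 0.57511977 -0.01069421 -0.22093031] [-0.49852773  0.00927     0.86682419] 29.90833919392974 178.93472147626343 0.006025357550275237 1077 [ 0.58374402 -0.02545171  0.11439265]
```

Call:
{"method": "move_arm", "body": {
  "increments": "1 22 55 12 0 0 0.147; 1 22 60 12 0 0 0.147; 1 22 60 12 0 0 0.147; 1 22 60 12 0 0 0.147; 1 22 60 12 0 0 0.147; 1 22 60 8 0 0 0.147; 1 20 60 0 0 0 0.147; 1 15 60 0 0 0 0.147"
}}

```text
t: 1.15
eef_pos: [0.4462, -0.1476, 0.2974]
tool_rot: [0.0, 0.692, 0.722, 0.0]
contact_force: [1.0, -0.2, -0.2]
gripper_width: 0.997
```

```bash
cat > snap.py <<'E'
from h import *
import sys
n=sys.argv[1]; 
o=bot.get_obs(); p,d=vision.read_camera('wrist')
np.savez(n+'.npz',p=p,d=d,T=toolT(o)); cv2.imwrite(f'pics/{n}.png',p[:,:,::-1])
print(o['t'],o['eef_pos'].round(4),o['contact_force'].round(1),o['q'].round(2)); print(toolT(o)[:3,:3].round(3))
E
python3 snap.py w1
```

```text
1.15 [ 0.4462 -0.1476  0.2974] [ 1.  -0.2 -0.2] [ 0.6   0.1  -0.44  1.92  0.05  1.13  0.19]
[[-0.043  0.999  0.001]
 [ 0.999  0.043 -0.   ]
 [-0.     0.001 -1.   ]]
```

View pics/w1.png

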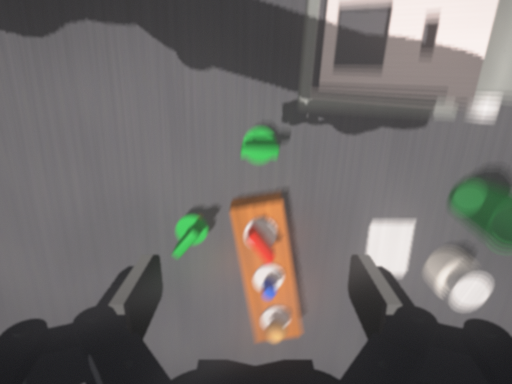

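Call:
{"method": "move_arm", "body": {
  "increments": "1 30 30 15 0 0 0; 1 35 40 15 0 0 0; 1 25 30 0 0 0 0; 1 0 0 0 0 0 0; 1 0 0 0 0 0 0; 1 0 0 0 0 0 0; 1 0 0 0 0 0 0; 1 0 0 0 0 0 0"
}}

```text
t: 2.2
eef_pos: [0.5356, -0.0502, 0.3273]
tool_rot: [0.0, 0.694, 0.72, -0.0]
contact_force: [0.3, -0.5, 1.2]
gripper_width: 0.999
```

```bash
python3 snap.py w2
```

```text
2.2 [ 0.5356 -0.0502  0.3273] [ 0.3 -0.5  1.2] [ 0.42  0.21 -0.52  1.73  0.11  1.23 -0.09]
[[-0.037  0.999  0.   ]
 [ 0.999  0.037 -0.   ]
 [-0.     0.    -1.   ]]
```

View pics/w2.png

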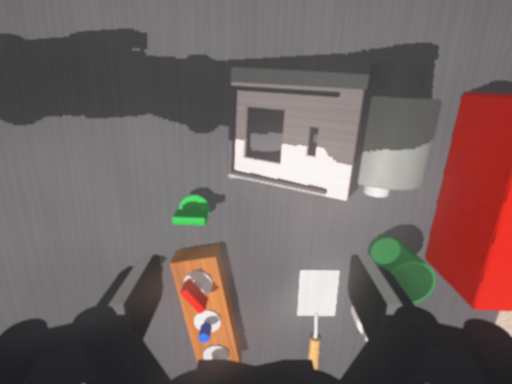

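```bash
python3 - <<'E'
from h import *
p=np.load('w2.npz')['p'][:,:,::-1]
c=p[60:205,220:375]; cv2.imwrite('pics/w2c.png',cv2.resize(c,None,fx=4,fy=4,interpolation=cv2.INTER_CUBIC))
s=np.load('side0.npz')['p'][:,:,::-1][165:255,230:315]; cv2.imwrite('pics/s0c.png',cv2.resize(s,None,fx=6,fy=6,interpolation=cv2.INTER_CUBIC))
E
```

```text
(no output)
```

View pics/w2c.png

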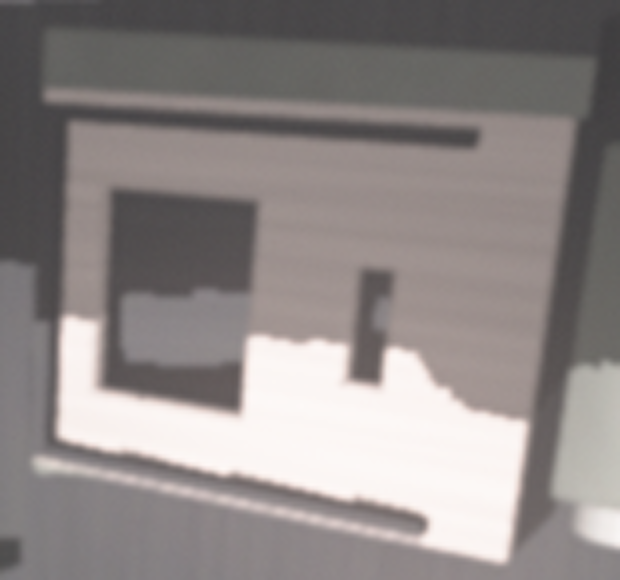

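View pics/s0c.png

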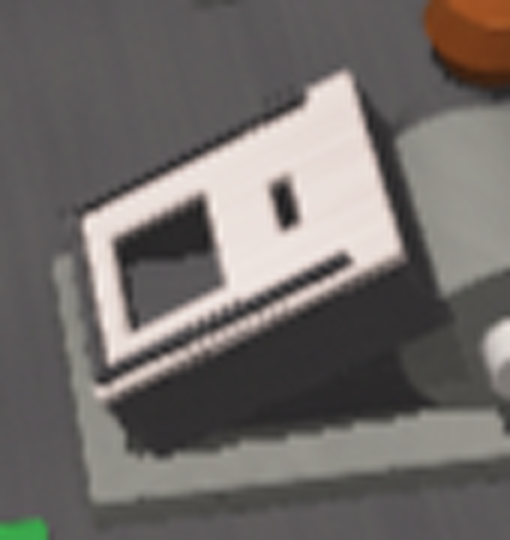

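```bash
python3 - <<'E'
from h import *
from scipy.optimize import least_squares
mod=np.array([[-55,30],[-5,30],[-5,-30],[-55,-30],[24.5,15.5],[35.5,15.5],[35.5,-15.5],[24.5,-15.5]])/1e3
w=np.array([[110,190],[257,203],[242,412],[98,388],[362,270],[393,270],[380,383],[349,382]],float)
w=(w+.5)/4-.5+[220,60]
s=np.array([[115,242],[207,192],[225,290],[133,330],[268,188],[290,178],[300,222],[283,232]],float)
s=(s+.5)/6-.5+[230,165]
T=np.load('w2.npz')['T']
rw=ray(vision.calibration('wrist'),w,T); rs=ray(vision.calibration('side'),s)
def hp(v):
    z=.108 if len(v)==3 else v[3]
    return R.from_euler('ZY',[v[2],-np.pi/6]).as_matrix(),np.array([v[0],v[1],z])
def res(v,rs_):
    M,o=hp(v);out=[]
    for c,d in rs_:
        X=onplane_g(c,d,o,M[:,2]); out.append(((X-o)@M)[:,:2]-mod)
    return np.concatenate(out).ravel()*1e3
for nm,r in(('w',[rw]),('s',[rs]),('both',[rw,rs])):
  for x0 in([.58,-.02,0],[.58,-.02,0,.108]):
    q=least_squares(res,x0,args=(r,),loss='soft_l1'); print(nm,q.x.round(4),np.sqrt(np.mean(q.fun**2)).round(2))
print(res([*least_squares(res,x0[:3],args=([rw],)).x],[rw]).reshape(-1,2).round(1))
E
```

```text
w [ 0.57   -0.026  -0.0111] 1.01
w [ 0.5707 -0.0273 -0.0141  0.0997] 0.84
s [ 0.5708 -0.0267 -0.0435] 1.8
s [ 0.5773  0.0012 -0.0254  0.0773] 1.28
both [ 0.5706 -0.0263 -0.0248] 1.52
both [ 0.5707 -0.0261 -0.0253  0.1068] 1.49
[[ 1.8 -0.9]
 [-1.3 -0.7]
 [-0.9  1. ]
 [ 0.6  0.5]
 [ 1.2 -0.8]
 [-1.3  0.1]
 [-1.4  1. ]
 [ 0.8 -0.1]]
```

The hatch slot and opening corners, from the wrist view, put the hatch origin near (0.570, −0.026, 0.108) with yaw about −0.017. Moving to the cover next.

Call:
{"method": "move_arm", "body": {
  "increments": "1 -28 60 0 0 0 0; 1 -28 60 -15 0 0 0; 1 -28 60 -25 0 0 0; 1 -28 60 -30 0 0 0; 1 -28 60 -30 0 0 0; 1 0 0 0 0 0 0; 1 0 0 0 0 0 0; 1 0 0 0 0 0 0"
}}

```text
t: 3.25
eef_pos: [0.4119, 0.2172, 0.2402]
tool_rot: [0.0, 0.695, 0.719, 0.0]
contact_force: [-0.4, 0.1, -0.2]
gripper_width: 0.998
```

```bash
python3 snap.py w3
```

```text
3.25 [0.4119 0.2172 0.2402] [-0.4  0.1 -0.2] [ 0.05  0.19 -0.73  1.99  0.15  1.02 -0.72]
[[-0.035  0.999  0.001]
 [ 0.999  0.035 -0.   ]
 [-0.     0.001 -1.   ]]
```

View pics/w3.png

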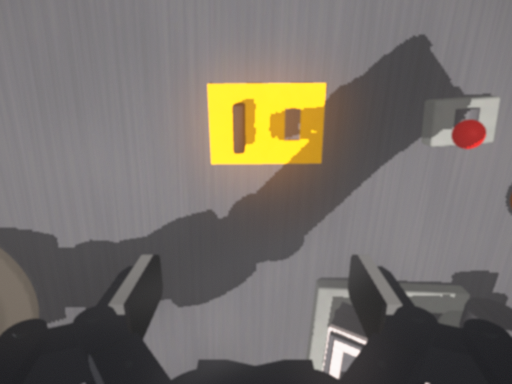

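```bash
python3 - <<'E'
from h import *
z=np.load('w3.npz');p=z['p'];T=z['T'];cal=vision.calibration('wrist')
m=mask(p,(18,150,80),(34,255,255));m=cv2.morphologyEx(m,cv2.MORPH_CLOSE,np.ones((5,5)))
cs,_=cv2.findContours(m,cv2.RETR_EXTERNAL,cv2.CHAIN_APPROX_NONE);k=max(cs,key=cv2.contourArea)[:,0]
h=cv2.convexHull(k); q=cv2.minAreaRect(h);print(q)
X=onplane(*ray(cal,k,T),.006);r=cv2.minAreaRect((X[:,:2]*1000).astype(np.float32));print(r)
e=cv2.approxPolyDP(h,4,True)[:,0];print(e,onplane(*ray(cal,e,T),.006).round(4))
# top plane of handle: dark
hm=((p.max(2)<75)).astype(np.uint8)*255; hm[:95]=0;hm[160:]=0;hm[:,:225]=0;hm[:,255:]=0
for s,c,l in blobs(hm): print('handle',s,c,onplane(*ray(cal,c,T),.046).round(4),onplane(*ray(cal,c,T),.026).round(4))
for s,c,l in blobs(mask(p,(0,170,100),(6,255,255)),60): print('ball',s,c,onplane(*ray(cal,c,T),.092).round(4))
c=p[75:175,195:335,::-1]; cv2.imwrite('pics/w3c.png',cv2.resize(c,None,fx=5,fy=5,interpolation=cv2.INTER_CUBIC))
E
```

```text
((266.9999694824219, 122.99998474121094), (79.99998474121094, 117.99998474121094), 90.0)
((423.61572265625, 253.44140625), (130.8407745361328, 89.85379028320312), 2.0384373664855957)
[[326  84]
 [319 163]
 [211 162]
 [208  84]] [[0.4872 0.2996 0.006 ]
 [0.4882 0.2108 0.006 ]
 [0.3604 0.2074 0.006 ]
 [0.3577 0.295  0.006 ]]
ball [453 121  32  27 656] [468.65396341 133.91615854] [[0.6005 0.2617 0.092 ]]
```

View pics/w3c.png

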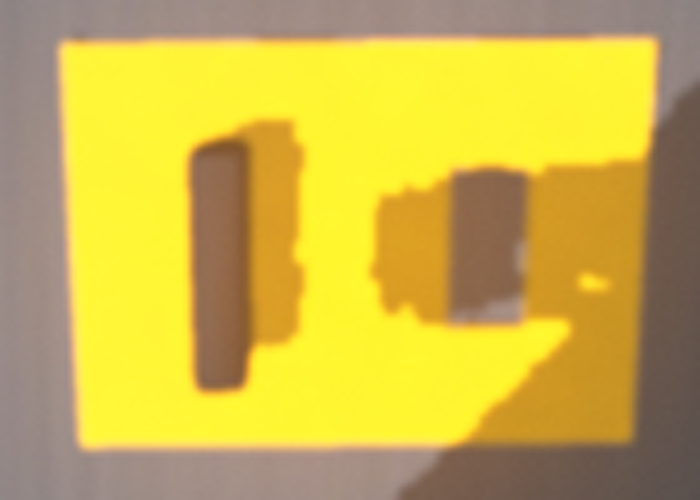

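The wrist view gives the cover centre at (0.424, 0.2535) with yaw 2.0°, and the tool yaw already matches. The handle centre is therefore about (0.394, 0.2525).

Call:
{"method": "move_arm", "body": {
  "increments": "1 -9 18 -40 0 0 0; 1 -9 17 -40 0 0 0; 1 0 0 -40 0 0 0; 1 0 0 -40 0 0 0; 1 0 0 -20 0 0 0; 1 0 0 0 0 0 0; 1 0 0 0 0 0 0; 1 0 0 0 0 0 0"
}}

```text
t: 4.3
eef_pos: [0.3937, 0.2538, 0.0609]
tool_rot: [0.0, 0.694, 0.72, 0.001]
contact_force: [1.0, -0.3, -0.6]
gripper_width: 1.002
```

```bash
python3 snap.py w4
```

```text
4.3 [0.3937 0.2538 0.0609] [ 1.  -0.3 -0.6] [-0.18  0.47 -0.63  2.14  0.45  0.66 -1.09]
[[-0.037  0.999  0.002]
 [ 0.999  0.037  0.001]
 [ 0.001  0.002 -1.   ]]
```

View pics/w4.png

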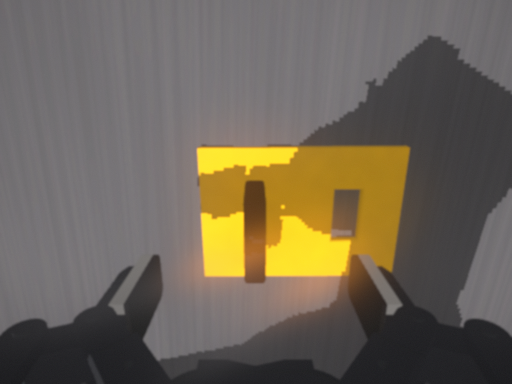

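The handle is centred between the fingers (column 255). Going down and gripping.

Call:
{"method": "move_arm", "body": {
  "increments": "1 0 -1 -24 0 0 0; 1 0 0 -22 0 0 0; 1 0 0 0 0 0 0; 0 0 0 0 0 0 0; 0 0 0 0 0 0 0; 0 0 0 0 0 0 0; 0 0 0 0 0 0 0; 0 0 0 0 0 0 0",
  "newtons": 80
}}

```text
t: 5.35
eef_pos: [0.393, 0.2526, 0.0142]
tool_rot: [0.0, 0.694, 0.72, 0.0]
contact_force: [-1.0, -0.9, 5.8]
gripper_width: 0.126
```

Call:
{"method": "move_arm", "body": {
  "increments": "0 0 0 45 0 0 0; 0 0 0 60 0 -0.05 0; 0 14 -38 40 0 -0.1 -0.01; 0 17 -48 24 0 -0.1 -0.01; 0 17 -48 0 0 -0.1 -0.01; 0 17 -48 0 0 -0.1 -0.01; 0 17 -48 0 0 -0.074 -0.013; 0 17 -48 0 0 0 0"
}}

```text
t: 6.35
eef_pos: [0.4869, -0.019, 0.1815]
tool_rot: [0.187, 0.688, 0.678, 0.177]
contact_force: [0.7, 1.4, -1.6]
gripper_width: 0.126
```

Call:
{"method": "move_arm", "body": {
  "increments": "0 0 0 0 0 0 0; 0 0 0 0 0 0 0; 0 0 0 0 0 0 0; 0 0 0 0 0 0 0; 0 0 0 0 0 0 0; 0 0 0 0 0 0 0; 0 0 0 0 0 0 0; 0 0 0 0 0 0 0"
}}

```text
t: 7.35
eef_pos: [0.4888, -0.017, 0.1824]
tool_rot: [0.186, 0.689, 0.678, 0.178]
contact_force: [-0.4, 0.3, -1.2]
gripper_width: 0.124
```

```bash
cat > pose.py <<'E'
from h import *
o=bot.get_obs();T=toolT(o)
print(o['t'],o['eef_pos'].round(4),o['q'].round(2),o['contact_force'].round(1),o['gripper_width']);print(T[:3,:3].round(3))
M=R.from_euler('ZY',[-0.017,-np.pi/6]).as_matrix();ho=np.array([.570,-.026,.108])
print('tcp in hatch mm',(1000*(T[:3,3]-ho)@M).round(1))
# desired tool rot = M * [[0,1,0],[1,0,0],[0,0,-1]]
D=M@np.array([[0,1,0],[1,0,0],[0,0,-1.]])
if (D[:,1]@T[:3,1])<0 : D[:,:2]*=-1
print('rotvec to align',R.from_matrix(D@T[:3,:3].T).as_rotvec().round(4))
E
python3 pose.py; python3 snap.py w5
python3 - <<'E'
from h import *
p,d=vision.read_camera('side');np.savez('side1.npz',p=p,d=d);cv2.imwrite('pics/side1.png',cv2.resize(p[110:290,150:340,::-1],None,fx=3,fy=3,interpolation=cv2.INTER_CUBIC))
E
```

```text
7.35 [ 0.4888 -0.017   0.1824] [ 0.3   0.06 -0.46  2.39  0.57  0.22 -0.7 ] [-0.4  0.3 -1.2] 0.12446876058456123
[[ 0.018  0.867  0.498]
 [ 1.    -0.012 -0.015]
 [-0.007  0.498 -0.867]]
tcp in hatch mm [-33.2   7.6 105.1]
rotvec to align [ 0.0071 -0.0019  0.0009]
7.35 [ 0.4888 -0.017   0.1824] [-0.4  0.3 -1.2] [ 0.3   0.06 -0.46  2.39  0.57  0.22 -0.7 ]
[[ 0.018  0.867  0.498]
 [ 1.    -0.012 -0.015]
 [-0.007  0.498 -0.867]]
```

View pics/w5.png

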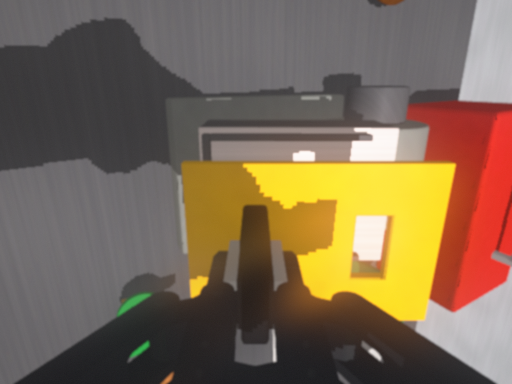

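View pics/side1.png

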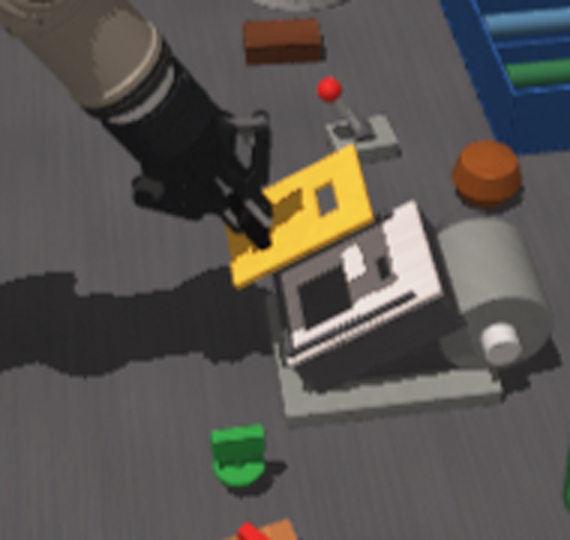

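```bash
python3 - <<'E'
from h import *
z=np.load('w5.npz');p=z['p'];cal=vision.calibration('wrist')
m=mask(p,(18,150,80),(34,255,255))
E=np.eye(4)
# edges: top row, right and left columns
import itertools
def sub(prof): 
    g=np.abs(np.diff(prof.astype(float))); return g
g=p[...,0].astype(float)-p[...,2]
top=[(c,np.argmax(np.diff(g[140:180,c]))+140.5) for c in (200,300,340,420,440)]
right=[(np.argmin(np.diff(g[r,400:480]))+400.5,r) for r in (175,200,240,280,300)]
left=[(np.argmax(np.diff(g[r,170:230]))+170.5,r) for r in (175,200,240,270)]
for n,e in(('top',top),('right',right),('left',left)):
    o,d=ray(cal,e,E); X=onplane(o,d,.0082); print(n,e,(X[:,:2]*1000).round(1).tolist())
# slot
E
```

```text
top [(200, np.float64(160.5)), (300, np.float64(162.5)), (340, np.float64(162.5)), (420, np.float64(162.5)), (440, np.float64(162.5))] [[45.8, -25.8], [44.9, 21.6], [44.9, 40.6], [44.9, 78.5], [44.9, 88.0]]
right [(np.float64(453.5), 175), (np.float64(448.5), 200), (np.float64(440.5), 240), (np.float64(432.5), 280), (np.float64(427.5), 300)] [[38.8, 95.6], [26.0, 95.6], [4.2, 95.6], [-19.6, 95.6], [-32.3, 95.0]]
left [(np.float64(181.5), 175), (np.float64(183.5), 200), (np.float64(186.5), 240), (np.float64(188.5), 270)] [[38.7, -35.0], [26.0, -35.0], [4.1, -34.9], [-13.5, -35.0]]
```

The cover is held square. In the tool frame its centre is 30.3 mm along +y and 0 along x. Approaching to about 14 mm above the hatch face.

Call:
{"method": "move_arm", "body": {
  "increments": "0 6 -2 -10 0.007 -0.002 0; 0 7 -2 -11 0 0 0; 0 7 -2 -11 0 0 0; 0 7 -2 -11 0 0 0; 0 7 0 -11 0 0 0; 0 7 0 -11 0 0 0; 0 0 0 0 0 0 0; 0 0 0 0 0 0 0"
}}

```text
t: 8.45
eef_pos: [0.5297, -0.0249, 0.1176]
tool_rot: [0.185, 0.689, 0.677, 0.181]
contact_force: [-0.1, 0.2, -1.1]
gripper_width: 0.127
```

```bash
python3 pose.py; python3 snap.py w6
python3 - <<'E'
from h import *
for n in('side','scene'):
    p,d=vision.read_camera(n);np.savez(n+'2.npz',p=p,d=d)
    c=p[150:260,210:330] if n=='side' else p[160:260,180:290]
    cv2.imwrite(f'pics/{n}2.png',cv2.resize(c[:,:,::-1],None,fx=5,fy=5,interpolation=cv2.INTER_CUBIC))
E
```

```text
8.45 [ 0.5297 -0.0249  0.1176] [ 0.3   0.27 -0.45  2.36  1.54  0.18 -1.61] [-0.1  0.2 -1.1] 0.12715409306678302
[[ 0.018  0.866  0.5  ]
 [ 1.    -0.016 -0.009]
 [ 0.     0.5   -0.866]]
tcp in hatch mm [-30.1   0.4  28.5]
rotvec to align [-0.0001  0.0001  0.0009]
8.45 [ 0.5297 -0.0249  0.1176] [-0.1  0.2 -1.1] [ 0.3   0.27 -0.45  2.36  1.54  0.18 -1.61]
[[ 0.018  0.866  0.5  ]
 [ 1.    -0.016 -0.009]
 [ 0.     0.5   -0.866]]
```

View pics/w6.png

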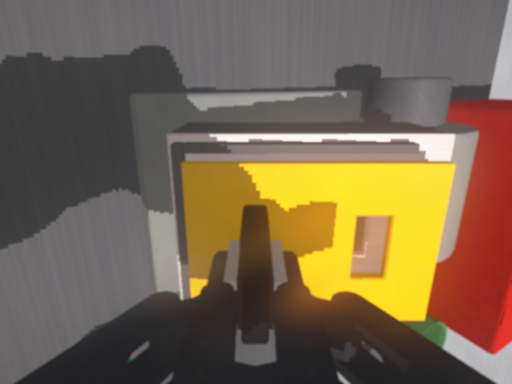

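View pics/side2.png

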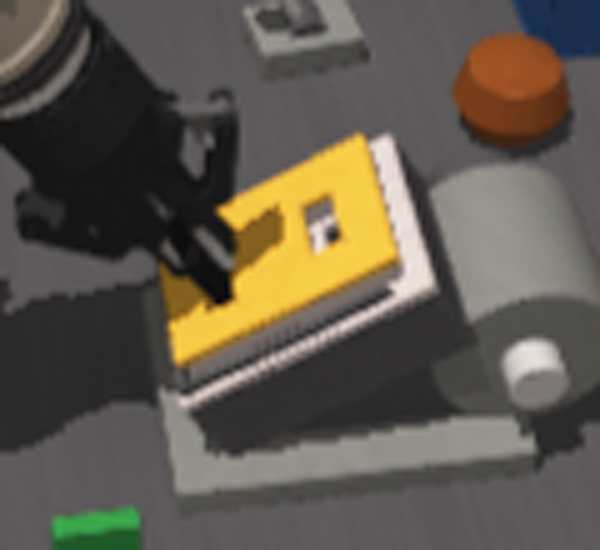

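View pics/scene2.png

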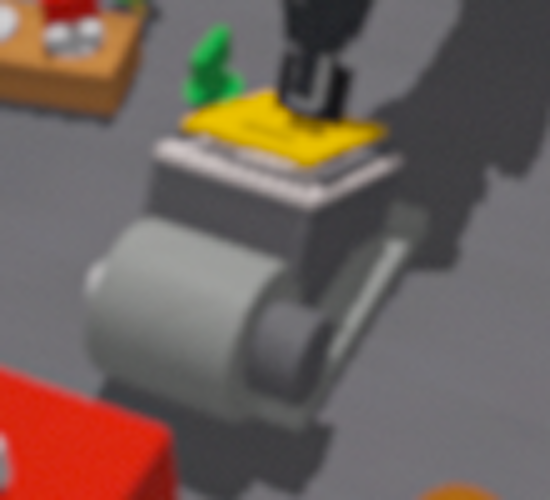

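```bash
python3 - <<'E'
from h import *
p=np.load('w6.npz')['p'][:,:,::-1]
cv2.imwrite('pics/w6a.png',cv2.resize(p[115:185,160:260],None,fx=7,fy=7,interpolation=cv2.INTER_CUBIC))
cv2.imwrite('pics/w6b.png',cv2.resize(p[115:185,380:480],None,fx=7,fy=7,interpolation=cv2.INTER_CUBIC))
E
```

```text
(no output)
```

View pics/w6a.png

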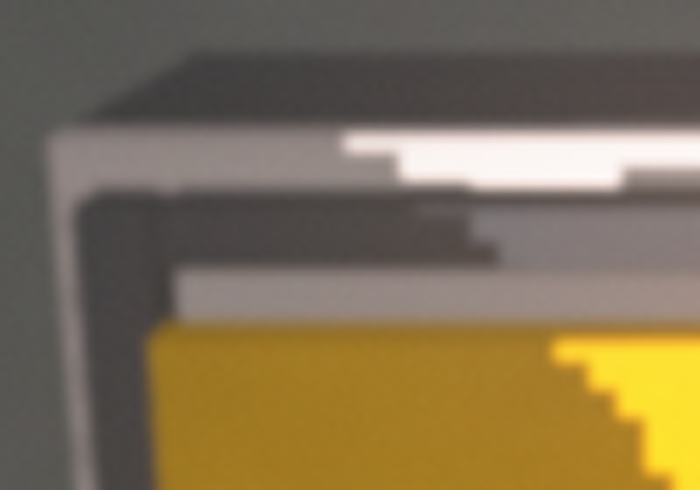

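View pics/w6b.png

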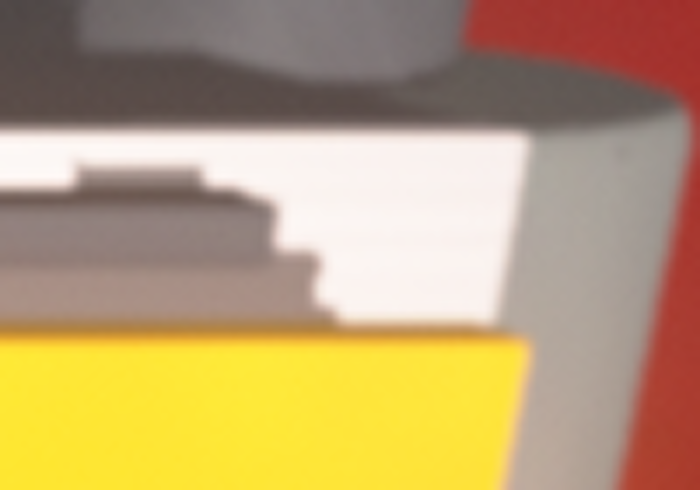

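```bash
python3 - <<'E'
from h import *
z=np.load('w6.npz');T=z['T'];cal=vision.calibration('wrist')
M=R.from_euler('ZY',[-0.017,-np.pi/6]).as_matrix();ho=np.array([.570,-.026,.108])
def f(nm,xy,off,h):
    uv=(np.array(xy)+.5)/7-.5+off
    X=onplane_g(*ray(cal,uv,T),ho+M[:,2]*h/1e3,M[:,2]); print(nm,(1000*(X-ho)@M).round(1))
f('lip/rail inner top exp -66 47.5',(78,192),(160,115),8)
f('inner base exp -66,47.5',(175,268),(160,115),0)
f('outer TL exp -75?,56?',(48,130),(160,115),8)
f('rail inner base right y47.5',(250,258),(380,115),0)
f('rail inner top right y47.5',(230,190),(380,115),8)
f('corner right exp 75,56 z0',(530,130),(380,115),0)
f('cover top-left exp -65 45 z20.3',(150,326),(160,115),20.3)
f('cover top-right exp 65 45',(530,340),(380,115),20.3)
E
```

```text
lip/rail inner top exp -66 47.5 [[-72.2  52.9   8. ]]
inner base exp -66,47.5 [[-67.3  45.8  -0. ]]
outer TL exp -75?,56? [[-73.9  57.4   8. ]]
rail inner base right y47.5 [[55.5 46.5  0. ]]
rail inner top right y47.5 [[49.3 53.1  8. ]]
corner right exp 75,56 z0 [[74.9 56.2 -0. ]]
cover top-left exp -65 45 z20.3 [[-64.8  46.   20.3]]
cover top-right exp 65 45 [[65.2 45.  20.3]]
```

```bash
python3 - <<'E'
from h import *
z=np.load('w6.npz');T=z['T'];cal=vision.calibration('wrist')
M=R.from_euler('ZY',[-0.017,-np.pi/6]).as_matrix();ho=np.array([.570,-.026,.108])
def f(nm,xy,off,h):
    uv=(np.array(xy)+.5)/7-.5+off
    X=onplane_g(*ray(cal,uv,T),ho+M[:,2]*h/1e3,M[:,2]); print(nm,(1000*(X-ho)@M).round(1))
f('a',(78,192),(160,115),0)
f('a2',(230,190),(380,115),0)
f('b',(175,268),(160,115),8)
f('b2',(270,258),(380,115),8)
f('outer TL',(48,130),(160,115),0)
f('outer TR',(530,130),(380,115),0)
E
```

```text
a [[-74.2  51.6  -0. ]]
a2 [[53.2 51.7 -0. ]]
b [[-65.6  47.4   8. ]]
b2 [[52.9 48.1  8. ]]
outer TL [[-76.1  56.2   0. ]]
outer TR [[74.9 56.2 -0. ]]
```

The hatch edges seen now agree with the hatch estimate to within about 1 mm: outer corners at (−76, 56) and (75, 56), rail inner edge at 47.4–48.1. Lowering along the normal.

Call:
{"method": "move_arm", "body": {
  "increments": "0 1 0 -1.5 0 0 0; 0 1 0 -1.8 0 0 0; 0 1.2 -0.2 -2 0 0 0; 0 1.2 0 -2 0 0 0; 0 1.2 0 -2 0 0 0; 0 1.2 0 -2 0 0 0; 0 0 0 0 0 0 0; 0 0 0 0 0 0 0"
}}

```text
t: 9.6
eef_pos: [0.5366, -0.0252, 0.1061]
tool_rot: [0.185, 0.689, 0.677, 0.181]
contact_force: [0.3, -0.1, -1.4]
gripper_width: 0.129
```

```bash
python3 pose.py; python3 - <<'E'
from h import *
for n in('side',):
    p,d=vision.read_camera(n)
    c=p[150:260,210:330]
    cv2.imwrite(f'pics/{n}3.png',cv2.resize(c[:,:,::-1],None,fx=5,fy=5,interpolation=cv2.INTER_CUBIC))
E
```

```text
9.6 [ 0.5366 -0.0252  0.1061] [ 0.32  0.31 -0.48  2.35  1.67  0.2  -1.74] [ 0.3 -0.1 -1.4] 0.12893317225331263
[[ 0.018  0.866  0.5  ]
 [ 1.    -0.016 -0.009]
 [-0.     0.5   -0.866]]
tcp in hatch mm [-29.9   0.3  15. ]
rotvec to align [0.    0.    0.001]
```

View pics/side3.png

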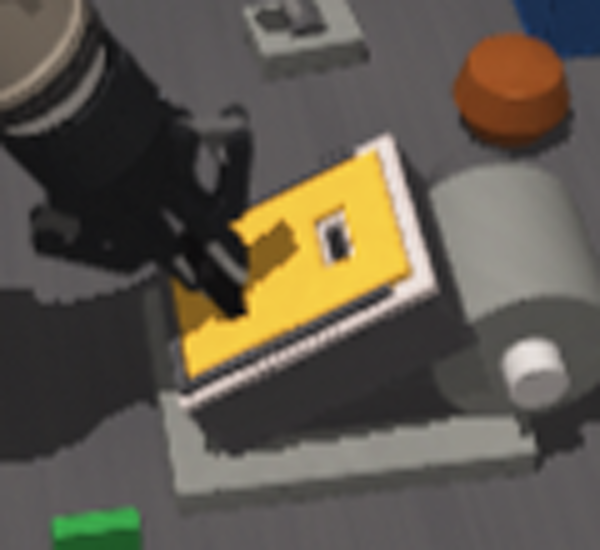

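Call:
{"method": "move_arm", "body": {
  "increments": "0 0.4 0 -0.8 0 0 0; 0 0.2 0 -0.4 0 0 0; 0.35 0 0 0 0 0 0; 0.45 0 0 0 0 0 0; 0.5 0 0 0 0 0 0; 0.5 -5 0 8.7 0 0 0; 0.5 -10 0 17.3 0 0 0; 0.5 -15 0 26 0 0 0"
}}

```text
t: 10.65
eef_pos: [0.5113, -0.0259, 0.1499]
tool_rot: [0.185, 0.689, 0.677, 0.181]
contact_force: [-0.2, 0.3, -0.5]
gripper_width: 0.497
```

```bash
python3 pose.py; python3 snap.py w7; python3 - <<'E'
from h import *
for n in('side',):
    p,d=vision.read_camera(n)
    c=p[150:260,210:330]
    cv2.imwrite(f'pics/{n}4.png',cv2.resize(c[:,:,::-1],None,fx=5,fy=5,interpolation=cv2.INTER_CUBIC))
E
```

```text
10.65 [ 0.5113 -0.0259  0.1499] [ 0.42  0.18 -0.57  2.37  1.07  0.19 -1.15] [-0.2  0.3 -0.5] 0.49650946603984836
[[ 0.019  0.866  0.499]
 [ 1.    -0.016 -0.011]
 [-0.001  0.499 -0.866]]
tcp in hatch mm [-29.9  -0.9  65.6]
rotvec to align [ 0.0012 -0.0007  0.002 ]
10.65 [ 0.5113 -0.0259  0.1499] [-0.2  0.3 -0.5] [ 0.42  0.18 -0.57  2.37  1.07  0.19 -1.15]
[[ 0.019  0.866  0.499]
 [ 1.    -0.016 -0.011]
 [-0.001  0.499 -0.866]]
```

View pics/side4.png

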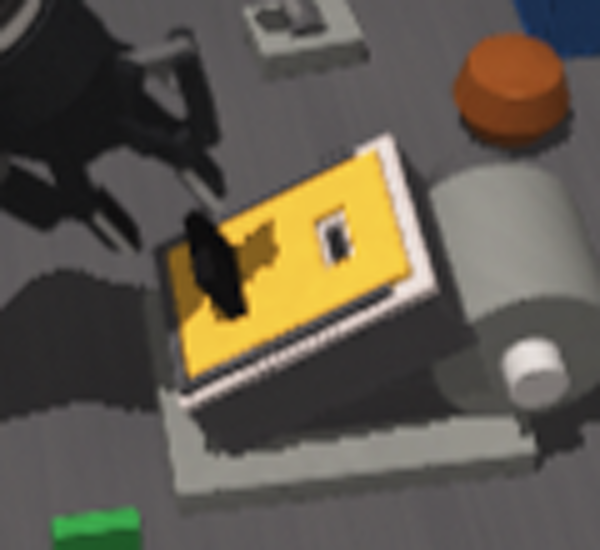

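View pics/w7.png

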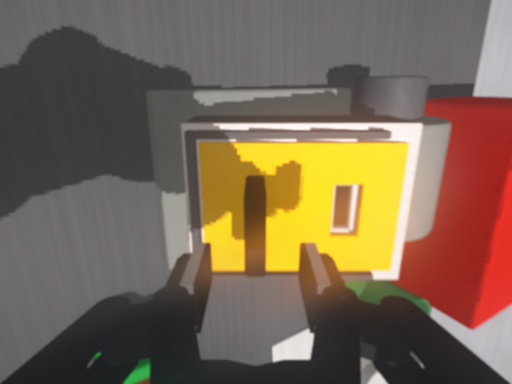

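```bash
python3 - <<'E'
from h import *
p=np.load('w7.npz')['p'][:,:,::-1]
cv2.imwrite('pics/w7a.png',cv2.resize(p[175:245,320:375],None,fx=8,fy=8,interpolation=cv2.INTER_CUBIC))
E
```

```text
(no output)
```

View pics/w7a.png

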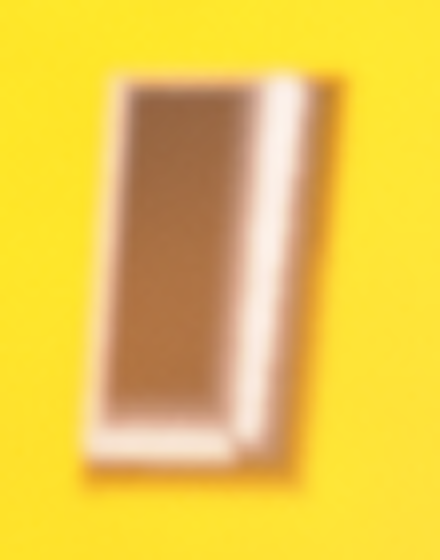

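```bash
python3 - <<'E'
from h import *
z=np.load('w7.npz');T=z['T'];cal=vision.calibration('wrist')
M=R.from_euler('ZY',[-0.017,-np.pi/6]).as_matrix();ho=np.array([.570,-.026,.108])
def f(nm,xy,h,off=(320,175),sc=8):
    uv=(np.array(xy,float)+.5)/sc-.5+off
    X=onplane_g(*ray(cal,uv,T),ho+M[:,2]*h/1e3,M[:,2]); L=(1000*(X-ho)@M).round(1);print(nm,L[:,:2].tolist(),L.mean(0).round(2))
f('cover slot',[(114,78),(345,78),(298,487),(82,480)],6)
f('hatch slot',[(130,86),(250,86),(230,422),(103,422)],0)
p=z['p'];m=mask(p,(18,150,80),(34,255,255))
m=cv2.morphologyEx(m,cv2.MORPH_CLOSE,np.ones((25,25)))
k=max(cv2.findContours(m,cv2.RETR_EXTERNAL,1)[0],key=cv2.contourArea)[:,0]
for e in(cv2.approxPolyDP(cv2.convexHull(k),5,True)[:,0],): f('cover corners',e,6,(0,0),1)
E
```

```text
cover slot [[21.5, 17.3], [40.3, 17.3], [40.1, -19.4], [21.5, -18.7]] [30.85 -0.87  6.  ]
hatch slot [[24.4, 14.7], [34.5, 14.7], [35.6, -16.1], [24.5, -16.0]] [29.75 -0.68  0.  ]
cover corners [[65.2, 43.6], [64.7, -44.9], [-60.3, -46.5], [-63.9, 44.3]] [ 1.43 -0.88  6.  ]
```

The cover is seated, let go, with its slot over the hatch slot (cover slot at about (30.9, −0.9), hatch slot at (29.8, −0.7) mm). Now the toggle.

Call:
{"method": "move_arm", "body": {
  "increments": "1 -15 0 45 0 0 0; 1 -10 -15 40 0 0.07 0; 1 -5 -40 10 0 0.11 0; 1 -5 -48 -5 0 0.11 0; 1 -5 -48 -5 0 0.11 0; 1 -5 -48 -5 0 0.11 0; 1 -5 -45 0 0 0.0136 0; 1 0 0 0 0 0 0"
}}

```text
t: 11.75
eef_pos: [0.4779, -0.273, 0.1835]
tool_rot: [0.041, 0.72, 0.693, 0.005]
contact_force: [-0.2, 0.2, 0.1]
gripper_width: 1.003
```

Call:
{"method": "move_arm", "body": {
  "increments": "1 0 0 0 0 0 0; 1 0 0 0 0 0 0; 1 0 0 0 0 0 0; 1 0 0 0 0 0 0; 1 0 0 0 0 0 0; 1 0 0 0 0 0 0; 1 0 0 0 0 0 0; 1 0 0 0 0 0 0"
}}

```text
t: 12.75
eef_pos: [0.479, -0.2675, 0.185]
tool_rot: [0.041, 0.717, 0.696, 0.007]
contact_force: [-0.6, 0.4, 0.1]
gripper_width: 0.998
```

```bash
python3 snap.py w8
```

```text
12.75 [ 0.479  -0.2675  0.185 ] [-0.6  0.4  0.1] [ 0.97  0.37 -0.71  1.93  0.34  0.88  0.06]
[[ 0.03   0.997  0.067]
 [ 0.998 -0.027 -0.048]
 [-0.046  0.069 -0.997]]
```

View pics/w8.png

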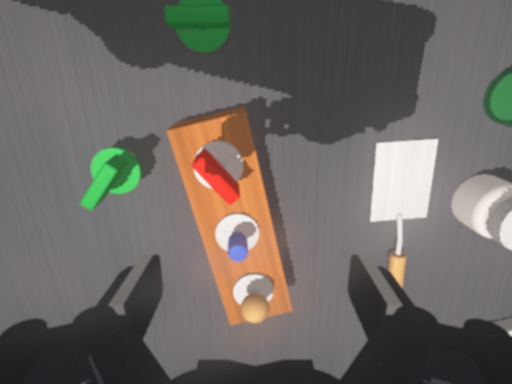

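```bash
python3 - <<'E'
from h import *
p=np.load('w8.npz')['p'][:,:,::-1]
cv2.imwrite('pics/w8a.png',cv2.resize(p[130:220,170:265],None,fx=7,fy=7,interpolation=cv2.INTER_CUBIC))
E
```

```text
(no output)
```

View pics/w8a.png

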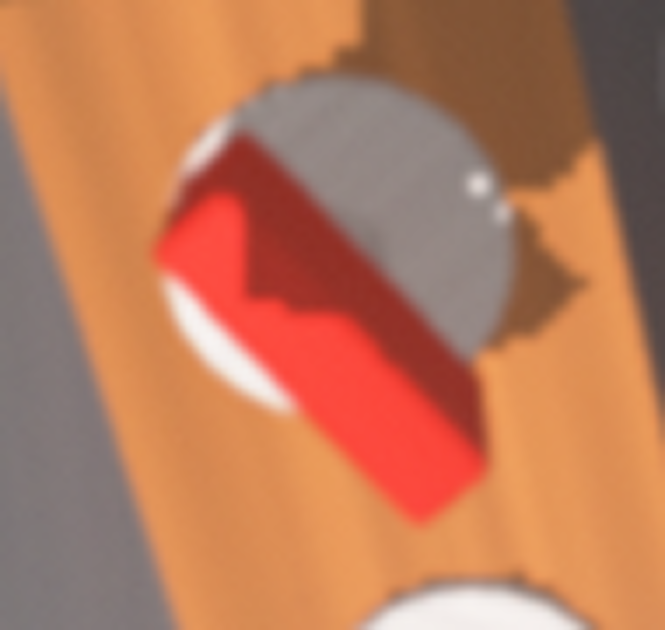

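```bash
python3 - <<'E'
from h import *
z=np.load('w8.npz');T=z['T'];cal=vision.calibration('wrist')
def f(xy,h): 
    uv=(np.array(xy,float)+.5)/7-.5+[170,130]
    return onplane(*ray(cal,uv,T),h)
X=f([(155,255),(418,525),(488,465),(222,195)],.087);print(X.round(4),X.mean(0).round(4))
d1=X[1]-X[0];d2=X[2]-X[3];print(np.linalg.norm(d1),np.linalg.norm(d2),np.degrees(np.arctan2(d1[1],d1[0])),np.degrees(np.arctan2(d2[1],d2[0])),np.linalg.norm(X[3]-X[0]),np.linalg.norm(X[2]-X[1]))
print('collar',f([(338,243),(338,72),(338,415),(160,243),(515,243)],.044).round(4))
# rack corners
for uv in [(168,129),(243,107),(291,311),(232,325)]: print(onplane(*ray(cal,uv,T),.04).round(4))
o=bot.get_obs(); print(np.degrees(np.arctan2(T[1,1],T[0,1])))
for tgt in(np.eye(3),):
    D=np.array([[0,1,0],[1,0,0],[0,0,-1.]]); 
    for a in (0,45,43.9,44.5): 
        Rz=R.from_euler('z',a,degrees=True).as_matrix(); print(a,R.from_matrix(Rz@D@T[:3,:3].T).as_rotvec().round(4))
E
```

```text
[[ 0.439  -0.2489  0.087 ]
 [ 0.4652 -0.2817  0.087 ]
 [ 0.4733 -0.2749  0.087 ]
 [ 0.4466 -0.2427  0.087 ]] [ 0.456  -0.2621  0.087 ]
0.042004113785118445 0.041891547918872424 -51.40839367148676 -50.336503420330686 0.009866382130768127 0.010652058783526727
collar [[ 0.456  -0.2609  0.044 ]
 [ 0.4575 -0.2391  0.044 ]
 [ 0.4544 -0.2841  0.044 ]
 [ 0.4338 -0.2599  0.044 ]
 [ 0.4784 -0.2619  0.044 ]]
[[ 0.4156 -0.2289  0.04  ]]
[[ 0.4803 -0.2128  0.04  ]]
[[ 0.5243 -0.4326  0.04  ]]
[[ 0.4589 -0.4462  0.04  ]]
-1.5595698115908438
0 [0.0474 0.0681 0.0288]
45 [0.0182 0.0834 0.8137]
43.9 [0.019  0.0831 0.7946]
44.5 [0.0186 0.0833 0.805 ]
```

Call:
{"method": "move_arm", "body": {
  "increments": "0.7 -5 1 -5 0.004 0.0164 0.142; 0.7 -5 1 -10 0.004 0.0164 0.142; 0.7 -5 1 -15 0.004 0.0164 0.142; 0.7 -5 1 -15 0.004 0.0164 0.142; 0.7 -3 2 -15 0.004 0.0164 0.142; 0.7 0 0 -10 0 0 0; 0.7 0 0 0 0 0 0; 0.7 0 0 0 0 0 0"
}}

```text
t: 13.8
eef_pos: [0.4565, -0.2615, 0.1155]
tool_rot: [0.001, 0.431, 0.903, -0.001]
contact_force: [-0.3, -1.2, 0.1]
gripper_width: 0.701
```

```bash
python3 snap.py w9; python3 - <<'E'
from h import *
T=toolT(bot.get_obs());D=np.array([[0,1,0],[1,0,0],[0,0,-1.]])
Rz=R.from_euler('z',39.1,degrees=True).as_matrix(); print(R.from_matrix(Rz@D@T[:3,:3].T).as_rotvec().round(4))
E
```

```text
13.8 [ 0.4565 -0.2615  0.1155] [-0.3 -1.2  0.1] [ 1.05  0.51 -0.82  1.97  0.49  0.86  0.64]
[[-0.629  0.777  0.001]
 [ 0.777  0.629 -0.003]
 [-0.003 -0.001 -1.   ]]
[0.003  0.0016 0.0017]
```

View pics/w9.png

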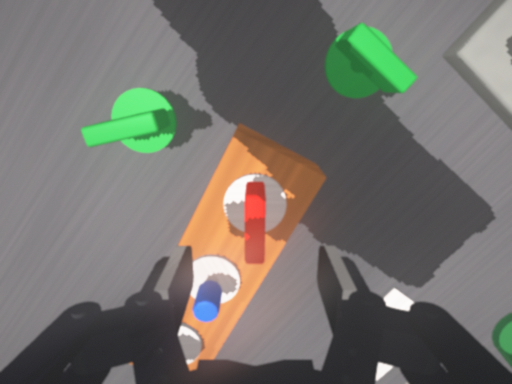

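The handle is vertical and centred between the fingers (column 256). Going down and gripping.

Call:
{"method": "move_arm", "body": {
  "increments": "0.7 0 0 -20 0.003 0.0016 0.001; 0.7 0 0 -20 0 0 0; 0.7 0 0 -18 0 0 0; 0.7 0 0 0 0 0 0; 0 0 0 0 0 0 0; 0 0 0 0 0 0 0; 0 0 0 0 0 0 0; 0 0 0 0 0 0 0",
  "newtons": 70
}}

```text
t: 14.85
eef_pos: [0.4566, -0.2617, 0.0577]
tool_rot: [0.0, 0.43, 0.903, 0.0]
contact_force: [-0.2, 0.4, 5.2]
gripper_width: 0.129
```

```bash
python3 snap.py w10
```

```text
14.85 [ 0.4566 -0.2617  0.0577] [-0.2  0.4  5.2] [ 0.99  0.59 -0.75  2.01  0.58  0.77  0.57]
[[-0.631  0.776  0.   ]
 [ 0.776  0.631 -0.   ]
 [-0.     0.    -1.   ]]
```

View pics/w10.png

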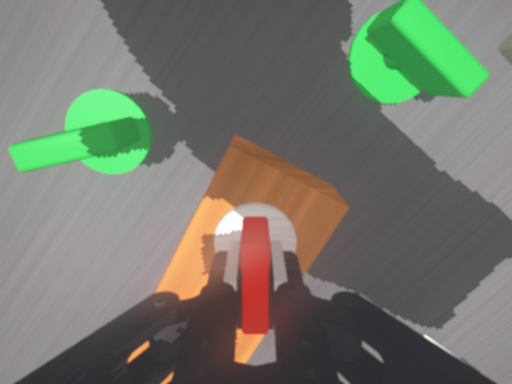

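```bash
cat > hold.py <<'E'
from h import *
import sys
# print handle centre in tool frame: top at tool z zt
z=np.load(sys.argv[1]+'.npz');p=z['p'];cal=vision.calibration('wrist')
m=mask(p,(0,120,60),(8,255,255)); m[:, :225]=0;m[:,290:]=0
s,c,l=max(blobs(m),key=lambda b:b[0][4]); print(s)
v,u=np.nonzero(l); r0=v.min();r1=v.max()
ends=[(u[v==r0+1].mean(),r0-.5),(u[v==r1-1].mean(),r1+.5)]
X=onplane(*ray(cal,ends,np.eye(4)),-.0293);print('handle ends tool mm',(X*1000).round(1).tolist())
E
python3 hold.py w10; python3 - <<'E'
from h import *
cal=vision.calibration('wrist');p=np.load('w10.npz')['p']
c=p[190:345,195:315,::-1];cv2.imwrite('pics/w10a.png',cv2.resize(c,None,fx=5,fy=5,interpolation=cv2.INTER_CUBIC))
E
```

```text
[ 240  217   31  118 3289]
handle ends tool mm [[33.0, -0.5, -29.3], [-21.9, -0.7, -29.3]]
```

View pics/w10a.png

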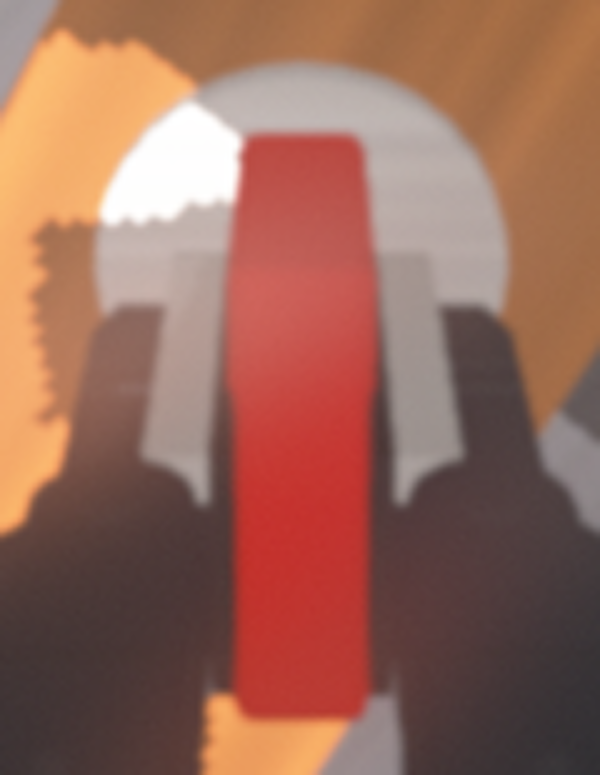

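```bash
python3 - <<'E'
from h import *
cal=vision.calibration('wrist')
def f(nm,x,y,h):
    uv=((x+.5)/5-.5+195,(y+.5)/5-.5+190); print(nm,(1000*onplane(*ray(cal,uv,np.eye(4)),h)).round(1))
f('far bottom',303,133,.0007);f('far top',303,262,-.0293);f('near top',303,718,-.0293);f('collar far',303,62,.0137)
f('collar L',95,250,.0137);f('collar R',508,250,.0137)
E
```

```text
far bottom [[20.6 -0.4  0.7]]
far top [[ 22.4  -0.4 -29.3]]
near top [[-21.2  -0.4 -29.3]]
collar far [[23.1 -0.4 13.7]]
collar L [[  1.7 -22.5  13.7]]
collar R [[ 1.7 21.5 13.7]]
```

Toggle is held centred (axis within 0.5 mm of the tool axis, collar underside 17.7 mm ahead of the TCP). Lifting it straight out, then turning it to the hatch.

Call:
{"method": "move_arm", "body": {
  "increments": "0 0 0 45 0 0 0; 0 0 0 50 0 0 -0.14; 0 0 0 50 0 0 -0.14; 0 5 45 8 0 0 -0.14; 0 10 50 0 0 0 -0.14; 0 15 50 0 0 0 -0.14; 0 15 45 0 0 -0.08 0; 0 15 40 0 0 -0.1 0"
}}

```text
t: 15.9
eef_pos: [0.5165, -0.0292, 0.21]
tool_rot: [0.063, 0.71, 0.699, 0.066]
contact_force: [0.3, -0.5, -0.5]
gripper_width: 0.129
```

```bash
python3 pose.py
```

```text
15.9 [ 0.5165 -0.0292  0.21  ] [ 0.69  0.25 -0.86  2.04  0.3   0.78 -0.35] [ 0.3 -0.5 -0.5] 0.12853171633969807
[[ 0.015  0.983  0.182]
 [ 1.    -0.016  0.002]
 [ 0.005  0.182 -0.983]]
tcp in hatch mm [  4.7  -4.1 115.1]
rotvec to align [-0.0107 -0.3409 -0.0026]
```

Call:
{"method": "move_arm", "body": {
  "increments": "0 9 1 -3 -0.003 -0.085 -0.001; 0 9 1 -3 -0.003 -0.085 -0.001; 0 9 1 -3.5 -0.003 -0.085 0; 0 9.5 0 -4 -0.002 -0.086 0; 0 0 0 0 0 0 0; 0 0 0 0 0 0 0; 0 0 0 0 0 0 0; 0 0 0 0 0 0 0"
}}

```text
t: 16.9
eef_pos: [0.5529, -0.0285, 0.1968]
tool_rot: [0.184, 0.69, 0.677, 0.18]
contact_force: [-0.7, 0.0, -1.3]
gripper_width: 0.126
```

```bash
python3 pose.py; python3 snap.py w11; python3 - <<'E'
from h import *
for n in('side',):
    p,d=vision.read_camera(n)
    c=p[130:260,210:340]
    cv2.imwrite(f'pics/{n}5.png',cv2.resize(c[:,:,::-1],None,fx=4.5,fy=4.5,interpolation=cv2.INTER_CUBIC))
E
```

```text
16.9 [ 0.5529 -0.0285  0.1968] [ 0.57  0.18 -0.71  2.23  0.63  0.3  -0.68] [-0.7  0.  -1.3] 0.12624390281809292
[[ 0.019  0.867  0.498]
 [ 1.    -0.016 -0.01 ]
 [-0.     0.498 -0.867]]
tcp in hatch mm [29.7 -2.8 85.4]
rotvec to align [ 0.0004 -0.0026  0.0017]
16.9 [ 0.5529 -0.0285  0.1968] [-0.7  0.  -1.3] [ 0.57  0.18 -0.71  2.23  0.63  0.3  -0.68]
[[ 0.019  0.867  0.498]
 [ 1.    -0.016 -0.01 ]
 [-0.     0.498 -0.867]]
```

View pics/w11.png

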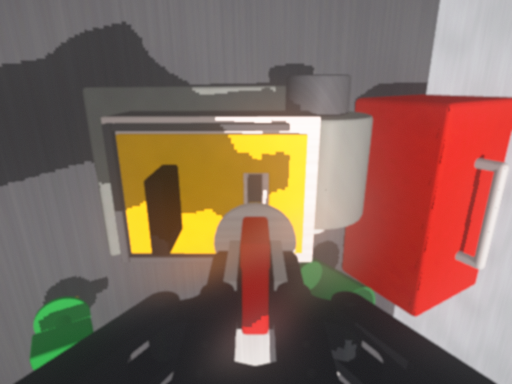

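View pics/side5.png

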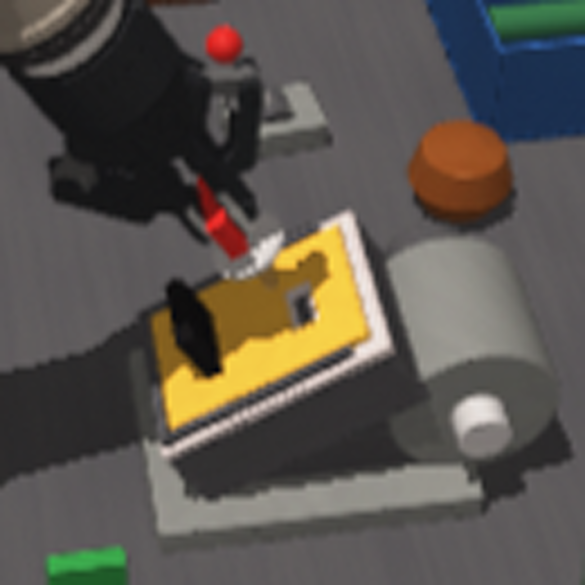

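Call:
{"method": "move_arm", "body": {
  "increments": "0 2.5 0.6 -4.6 0 -0.0026 0.0017; 0 2.5 0.6 -4.6 0 0 0; 0 2.8 0.5 -4.7 0 0 0; 0 2.8 0.4 -4.7 0 0 0; 0 2.9 0 -4.7 0 0 0; 0 0 0 0 0 0 0; 0 0 0 0 0 0 0; 0 0 0 0 0 0 0"
}}

```text
t: 18.0
eef_pos: [0.566, -0.0263, 0.1734]
tool_rot: [0.185, 0.689, 0.677, 0.181]
contact_force: [-0.2, 0.3, -1.5]
gripper_width: 0.135
```

```bash
python3 pose.py; python3 snap.py w12; python3 - <<'E'
from h import *
p=np.load('w12.npz')['p'][120:300,110:340,::-1]; cv2.imwrite('pics/w12a.png',cv2.resize(p,None,fx=3.3,fy=3.3,interpolation=cv2.INTER_CUBIC))
for n in('side',):
    p,d=vision.read_camera(n)
    c=p[160:230,250:320]
    cv2.imwrite(f'pics/{n}6.png',cv2.resize(c[:,:,::-1],None,fx=8,fy=8,interpolation=cv2.INTER_CUBIC))
E
```

```text
18.0 [ 0.566  -0.0263  0.1734] [ 0.45  0.23 -0.6   2.24  0.81  0.27 -0.86] [-0.2  0.3 -1.5] 0.1351095582262674
[[ 0.017  0.866  0.5  ]
 [ 1.    -0.014 -0.009]
 [-0.001  0.5   -0.866]]
tcp in hatch mm [29.3 -0.4 58.6]
rotvec to align [ 0.0006  0.0001 -0.0004]
18.0 [ 0.566  -0.0263  0.1734] [-0.2  0.3 -1.5] [ 0.45  0.23 -0.6   2.24  0.81  0.27 -0.86]
[[ 0.017  0.866  0.5  ]
 [ 1.    -0.014 -0.009]
 [-0.001  0.5   -0.866]]
```

View pics/w12a.png

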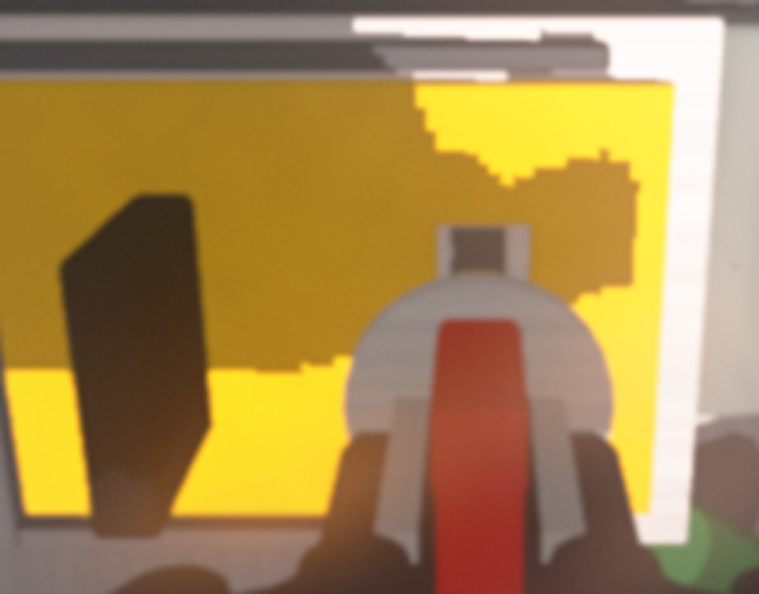

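View pics/side6.png

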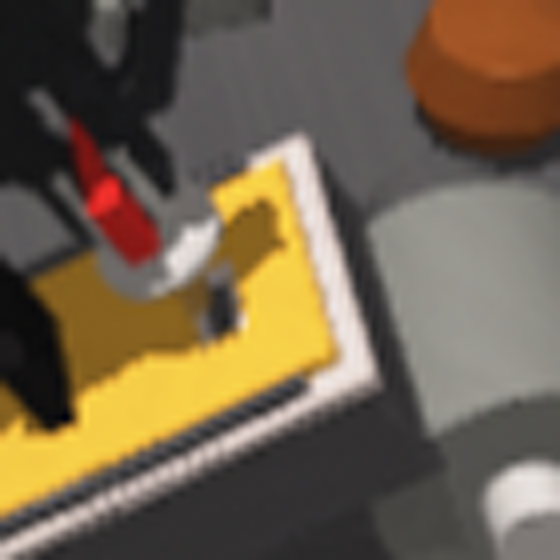

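```bash
python3 - <<'E'
from h import *
cal=vision.calibration('wrist');print(cal['hand_eye'].round(5));T=np.load('w12.npz')['T']
M=R.from_euler('ZY',[-0.017,-np.pi/6]).as_matrix();ho=np.array([.570,-.026,.108])
def f(nm,x,y,h):
    uv=((x+.5)/3.3-.5+110,(y+.5)/3.3-.5+120)
    X=onplane_g(*ray(cal,uv,T),ho+M[:,2]*h/1e3,M[:,2]); print(nm,(1000*(X-ho)@M).round(1), ((X-T[:3,3])@T[:3,:3]*1000).round(1))
f('hs L',450,240,0);f('hs R',507,240,0);f('hs top',478,228,0);f('cov L',438,240,6);f('cov R',530,240,6);f('cov top',484,225,6)
f('face right',722,20,0);f('face right2',686,540,0);f('cover TR',673,84,6);f('handle',480,321,41);f('collar L',347,395,45);f('collar R',612,395,45)
E
```

```text
[[ 4.4000e-04 -9.4881e-01 -3.1585e-01  8.0530e-02]
 [ 1.0000e+00  5.3000e-04 -2.1000e-04  2.7000e-04]
 [ 3.7000e-04 -3.1585e-01  9.4881e-01 -1.4307e-01]
 [ 0.0000e+00  0.0000e+00  0.0000e+00  1.0000e+00]]
hs L [[23.7 12.7  0. ]] [[13.1 -5.6 58.6]]
hs R [[34.9 12.7 -0. ]] [[13.1  5.7 58.6]]
hs top [[29.2 15.2  0. ]] [[15.6 -0.1 58.6]]
cov L [[21.6 14.7  6. ]] [[15.1 -7.7 52.6]]
cov R [[39.2 14.7  6. ]] [[15.1  9.9 52.6]]
cov top [[30.4 17.7  6. ]] [[18.1  1.1 52.6]]
face right [[74.3 55.6 -0. ]] [[56.  45.1 58.6]]
face right2 [[ 74.5 -56.1   0. ]] [[-55.7  45.2  58.6]]
cover TR [[64.8 44.8  6. ]] [[45.2 35.6 52.6]]
handle [[29.6 12.6 41. ]] [[13.   0.3 17.6]]
collar L [[ 8.2  1.4 45. ]] [[  1.8 -21.1  13.6]]
collar R [[50.9  1.4 45. ]] [[ 1.8 21.6 13.6]]
```

Alignment is within about 0.3 mm in both directions, in the tool frame. Inserting along the normal.

Call:
{"method": "move_arm", "body": {
  "increments": "0 2.15 0 -3.75 0 0 0; 0 2.15 0 -3.75 0 0 0; 0 2.15 -0.1 -3.75 0 0 0; 0 2.15 0 -3.75 0 0 0; 0 2.15 0 -3.75 0 0 0; 0 2.15 -0.1 -3.75 0 0 0; 0 0 0 0 0 0 0; 0 0 0 0 0 0 0"
}}

```text
t: 19.1
eef_pos: [0.5789, -0.0264, 0.1507]
tool_rot: [0.185, 0.689, 0.677, 0.181]
contact_force: [0.7, 0.4, -1.4]
gripper_width: 0.126
```

```bash
python3 pose.py
```

```text
19.1 [ 0.5789 -0.0264  0.1507] [ 0.35  0.28 -0.5   2.23  0.97  0.23 -1.02] [ 0.7  0.4 -1.4] 0.1260323005492123
[[ 0.016  0.866  0.5  ]
 [ 1.    -0.014 -0.009]
 [-0.001  0.5   -0.866]]
tcp in hatch mm [29.1 -0.3 32.5]
rotvec to align [ 0.0006 -0.0001 -0.0006]
```

Call:
{"method": "move_arm", "body": {
  "increments": "0 1 0 -1.75 0 0 0; 0 1 0 -1.75 0 0 0; 0 1 0 -1.75 0 0 0; 0 1 0 -1.6 0 0 0; 0 0 0 0 0 0 0; 0 0 0 0 0 0 0; 0 0 0 0 0 0 0; 0 0 0 0 0 0 0"
}}

```text
t: 20.1
eef_pos: [0.5829, -0.0265, 0.1439]
tool_rot: [0.185, 0.689, 0.677, 0.181]
contact_force: [-0.4, -0.5, -1.1]
gripper_width: 0.127
```

```bash
python3 pose.py;python3 snap.py w13; python3 - <<'E'
from h import *
for n in('side',):
    p,d=vision.read_camera(n)
    c=p[150:260,210:330]
    cv2.imwrite(f'pics/{n}7.png',cv2.resize(c[:,:,::-1],None,fx=5,fy=5,interpolation=cv2.INTER_CUBIC))
E
```

```text
20.1 [ 0.5829 -0.0265  0.1439] [ 0.33  0.3  -0.47  2.23  1.02  0.22 -1.07] [-0.4 -0.5 -1.1] 0.12733929892485893
[[ 0.017  0.866  0.5  ]
 [ 1.    -0.014 -0.009]
 [-0.001  0.5   -0.866]]
tcp in hatch mm [29.1 -0.3 24.6]
rotvec to align [ 0.0006 -0.0001 -0.0005]
20.1 [ 0.5829 -0.0265  0.1439] [-0.4 -0.5 -1.1] [ 0.33  0.3  -0.47  2.23  1.02  0.22 -1.07]
[[ 0.017  0.866  0.5  ]
 [ 1.    -0.014 -0.009]
 [-0.001  0.5   -0.866]]
```

View pics/side7.png

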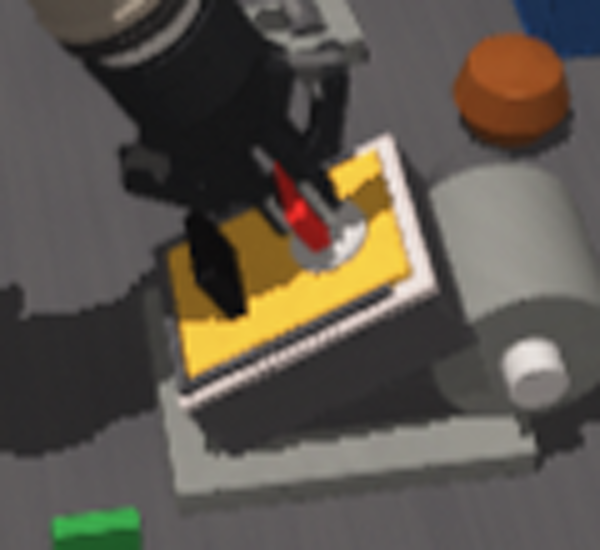

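View pics/w13.png

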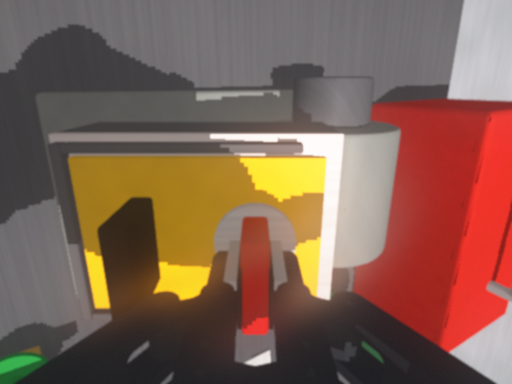

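The toggle is down to its collar (the collar disc is nearly on the cover), with no side force. Quarter turn about the hatch normal next.

Call:
{"method": "move_arm", "body": {
  "increments": "0 0 0 0 -0.08 0.0014 0.1386; 0 0 0 0 -0.08 0.0014 0.1386; 0 0 0 0 -0.08 0.0014 0.1386; 0 0 0 0 -0.08 0.0014 0.1386; 0 0 0 0 -0.08 0.0014 0.1386; 0 0 0 0 -0.08 0.0014 0.1386; 0 0 0 0 -0.08 0.0014 0.1386; 0 0 0 0 -0.08 0.0014 0.1386"
}}

```text
t: 21.2
eef_pos: [0.5829, -0.0266, 0.1439]
tool_rot: [0.257, 0.145, 0.955, 0.034]
contact_force: [-0.3, 0.1, -0.8]
gripper_width: 0.127
```

```bash
cat > pose2.py <<'E'
from h import *
o=bot.get_obs();T=toolT(o);M=R.from_euler('ZY',[-0.017,-np.pi/6]).as_matrix();ho=np.array([.570,-.026,.108])
print(o['t'],o['q'].round(2),o['contact_force'].round(1),o['torque'].round(2),o['gripper_width'],'hatch',(1000*(T[:3,3]-ho)@M).round(1))
D=M@np.array([[-1,0,0],[0,1,0],[0,0,-1.]]);print('rotvec to quarter',R.from_matrix(D@T[:3,:3].T).as_rotvec().round(4))
E
python3 pose2.py
```

```text
21.2 [ 0.53  0.34 -0.71  2.22  1.16  0.3   0.11] [-0.3  0.1 -0.8] [0.03 0.67 0.  ] 0.1270250036924196 hatch [29.2 -0.4 24.6]
rotvec to quarter [-0.1419  0.0025  0.2467]
```

Call:
{"method": "move_arm", "body": {
  "increments": "0 0 0 0 -0.071 0.0013 0.1234; 0 0 0 0 -0.071 0.0013 0.1234; 0 0.3 0 -0.5 0 0 0; 0 0 0 0 0 0 0; 0 0 0 0 0 0 0; 0 0 0 0 0 0 0; 0 0 0 0 0 0 0; 0 0 0 0 0 0 0"
}}

```text
t: 22.2
eef_pos: [0.5831, -0.0267, 0.1436]
tool_rot: [0.259, 0.012, 0.966, -0.002]
contact_force: [-5.4, -0.4, 7.2]
gripper_width: 0.126
```

```bash
python3 pose2.py;python3 snap.py w14; python3 - <<'E'
from h import *
for n in('side',):
    p,d=vision.read_camera(n)
    c=p[150:260,210:330]
    cv2.imwrite(f'pics/{n}8.png',cv2.resize(c[:,:,::-1],None,fx=5,fy=5,interpolation=cv2.INTER_CUBIC))
E
```

```text
22.2 [ 0.57  0.35 -0.75  2.22  1.18  0.32  0.37] [-5.4 -0.4  7.2] [-0.08  0.87 -0.01] 0.12567731544112262 hatch [29.1 -0.5 24.3]
rotvec to quarter [-0.0032  0.0001  0.007 ]
22.2 [ 0.5831 -0.0267  0.1436] [-5.4 -0.4  7.2] [ 0.57  0.35 -0.75  2.22  1.18  0.32  0.37]
[[-0.866  0.024  0.5  ]
 [ 0.022  1.    -0.009]
 [-0.5    0.003 -0.866]]
```

View pics/side8.png

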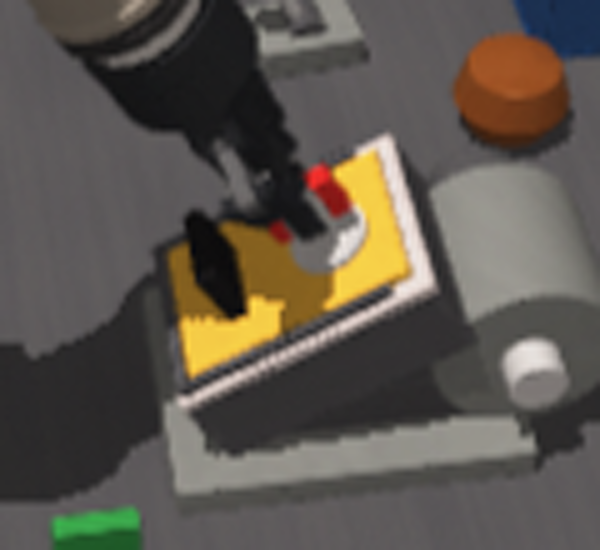

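View pics/w14.png

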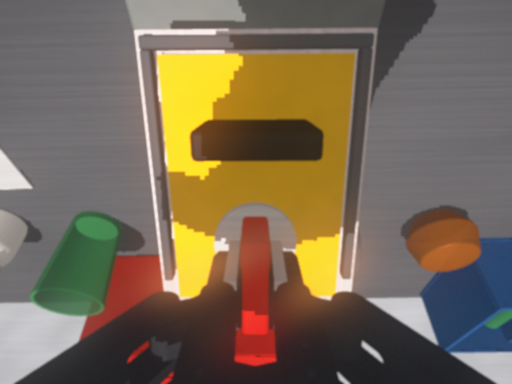

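The collar is resting on the cover (about 9 N along the normal) and the handle lies along the slope, which is a full quarter turn. Letting go and backing out along the normal.

Call:
{"method": "move_arm", "body": {
  "increments": "0.3 0 0 0 0 0 0; 0.4 0 0 0 0 0 0; 0.4 0 0 0 0 0 0; 0.4 -4 0 7 0 0 0; 0.4 -10 0 17.3 0 0 0; 0.4 -15 0 26 0 0 0; 0.4 -20 0 34.6 0 0 0; 0.4 0 0 0 0 0 0"
}}

```text
t: 23.3
eef_pos: [0.5348, -0.0289, 0.2296]
tool_rot: [0.26, 0.013, 0.965, -0.003]
contact_force: [1.2, -0.6, -0.7]
gripper_width: 0.401
```

```bash
python3 pose2.py;python3 snap.py w15; python3 - <<'E'
from h import *
for n in('side',):
    p,d=vision.read_camera(n)
    c=p[110:260,180:330]; np.savez('side9.npz',p=p,d=d)
    cv2.imwrite(f'pics/{n}9.png',cv2.resize(c[:,:,::-1],None,fx=4,fy=4,interpolation=cv2.INTER_CUBIC))
E
```

```text
23.3 [ 0.99  0.15 -1.13  2.22  0.55  0.38  0.97] [ 1.2 -0.6 -0.7] [-0.02  0.54  0.01] 0.4006886518568687 hatch [ 30.4  -3.5 122.9]
rotvec to quarter [-0.0009  0.0029  0.01  ]
23.3 [ 0.5348 -0.0289  0.2296] [ 1.2 -0.6 -0.7] [ 0.99  0.15 -1.13  2.22  0.55  0.38  0.97]
[[-0.864  0.027  0.502]
 [ 0.024  1.    -0.013]
 [-0.503  0.001 -0.865]]
```

View pics/side9.png

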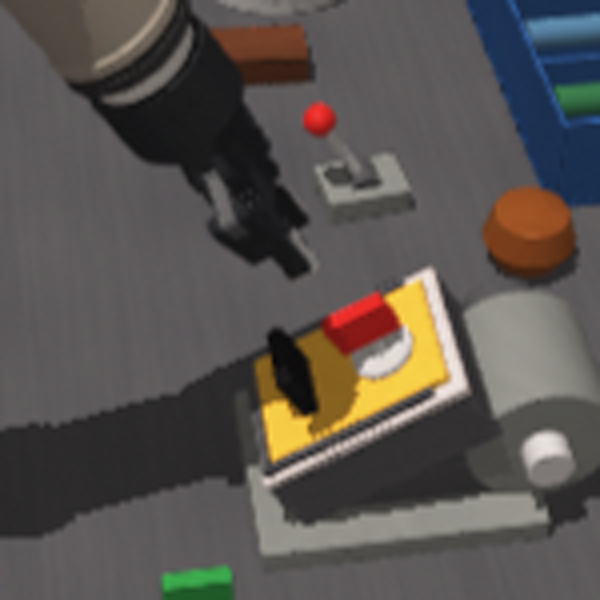

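View pics/w15.png

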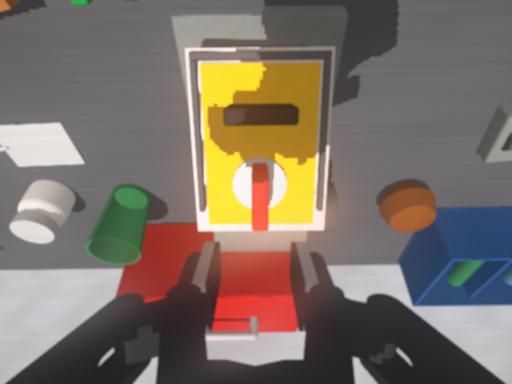

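```bash
python3 - <<'E'
from h import *
cal=vision.calibration('wrist');z=np.load('w15.npz');T=z['T'];p=z['p']
M=R.from_euler('ZY',[-0.017,-np.pi/6]).as_matrix();ho=np.array([.570,-.026,.108])
def f(nm,uv,h):
    X=onplane_g(*ray(cal,uv,T),ho+M[:,2]*h/1e3,M[:,2]); print(nm,(1000*(X-ho)@M).round(1).tolist())
f('collar L,R,top,bot',[(232,185),(287,185),(259,158),(260,211)],10)
f('face corners',[(188,47),(334,46),(196,232),(325,231)],0)
f('cover',[(200,64),(322,64),(206,226),(315,226)],6)
f('handle top ends',[(261,163),(261,232)],53)
p=np.load('w3.npz')['p'];s=np.load('side9.npz')['p']
a=cv2.resize(p[85:160,410:510,::-1],None,fx=7,fy=7,interpolation=cv2.INTER_CUBIC);cv2.imwrite('pics/sw1.png',a)
a=cv2.resize(s[130:170,245:290,::-1],None,fx=12,fy=12,interpolation=cv2.INTER_CUBIC);cv2.imwrite('pics/sw2.png',a)
E
```

```text
collar L,R,top,bot [[28.8, -23.4, 10.0], [29.1, 21.7, 10.0], [6.3, -1.1, 10.0], [51.9, -0.5, 10.0]]
face corners [[-76.5, -53.8, 0.0], [-76.2, 55.3, 0.0], [75.8, -57.9, -0.0], [75.6, 57.7, 0.0]]
cover [[-64.3, -44.6, 6.0], [-63.4, 45.9, 6.0], [67.3, -47.6, 6.0], [67.9, 47.3, 6.0]]
handle top ends [[0.1, -0.1, 53.0], [50.8, -0.3, 53.0]]
```

View pics/sw1.png

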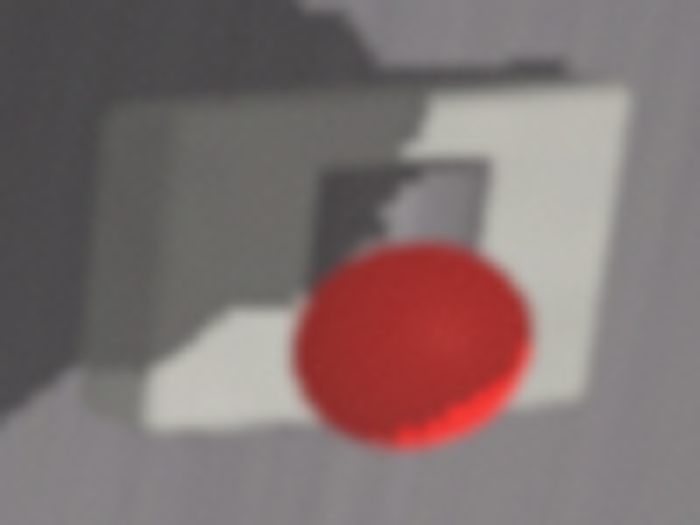

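View pics/sw2.png

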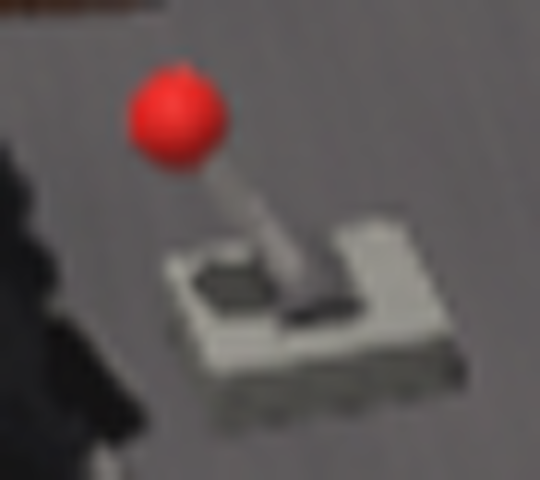

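```bash
python3 - <<'E'
from h import *
cal=vision.calibration('wrist');T=np.load('w3.npz')['T']
def an(X):
    X=X[:,:2];c=X.mean(0);d=(X[1]-X[0]+X[2]-X[3])/2;e=(X[0]-X[3]+X[1]-X[2])/2
    print('c',c.round(4),'x dir deg',np.degrees(np.arctan2(d[1],d[0])).round(1),np.linalg.norm(d).round(4),'y',np.degrees(np.arctan2(e[1],e[0])).round(1),np.linalg.norm(e).round(4));return c
a=(np.array([(172,103),(632,88),(588,400),(147,432)])+.5)/7-.5+[410,85]
an(onplane(*ray(cal,a,T),.025))
b=(np.array([(165,262),(395,215),(455,335),(215,375)])+.5)/12-.5+[245,130]
cs=vision.calibration('side');an(onplane(*ray(cs,b),.025))
sc=vision.calibration('scene')
ball_s=ray(cs,(((178,118)+np.array([.5,.5]))/12-.5+[245,130])); ball_c=ray(sc,(316.9,226.))
print('ball side',onplane(*ball_s,.092),'scene',onplane(*ball_c,.092),tri(ball_s[0],ball_s[1][0],ball_c[0],ball_c[1][0]))
E
```

```text
c [0.6364 0.2669] x dir deg 5.0 0.069 y 97.3 0.0489
c [0.6382 0.2652] x dir deg 6.8 0.0678 y 96.3 0.0508
ball side [[0.60080622 0.26441169 0.092     ]] scene [[0.59846765 0.26162147 0.092     ]] (array([0.60031264, 0.26195893, 0.0940192 ]), array([0., 0.]))
```

Toggle check: the collar is centred at hatch x ≈ 29, y ≈ −0.8, with its top at z ≈ 10 and the handle along x, so it is locked. The switch block is centred at (0.637, 0.266) with its throw direction about +6.3° from +x. I'll push the ball with shut fingers from the −x side.

Call:
{"method": "move_arm", "body": {
  "increments": "0 -5 10 15 0 0.04 0.01; 0 0 40 5 0 0.08 0.02; 0 3 45 0 0 0.1 0.02; 0 3 48 -5 0 0.1 0.02; 0 3 48 -10 0 0.1 0.02; 0 3 48 -15 0 0.1 0.02; 0 3 48 -15 0 0 0; 0 0 0 0 0 0 0"
}}

```text
t: 24.4
eef_pos: [0.5421, 0.2666, 0.1992]
tool_rot: [-0.0, -0.047, 0.999, 0.01]
contact_force: [-0.3, 0.0, 0.3]
gripper_width: -0.001
```

```bash
cat > pose3.py <<'E'
from h import *
o=bot.get_obs();T=toolT(o)
print(o['t'],o['eef_pos'].round(4),o['q'].round(2),o['contact_force'].round(1),o['gripper_width'])
c,s=np.cos(.11),np.sin(.11)
D=np.array([[-c,-s,0],[-s,c,0],[0,0,-1.]]);print('rotvec',R.from_matrix(D@T[:3,:3].T).as_rotvec().round(4))
E
python3 pose3.py
```

```text
24.4 [0.5421 0.2666 0.1992] [ 0.2   0.61 -1.07  1.72  0.57  1.15  0.64] [-0.3  0.   0.3] -0.0012472798291821594
rotvec [-0.0203 -0.0015  0.0164]
```

Call:
{"method": "move_arm", "body": {
  "increments": "0 0 -3 -20 -0.01 0 0.008; 0 0 -3 -25 -0.01 0 0.008; 0 0 -2 -25 0 0 0; 0 0 -2 -25 0 0 0; 0 0 0 -24 0 0 0; 0 0 0 0 0 0 0; 0 0 0 0 0 0 0; 0 0 0 0 0 0 0"
}}

```text
t: 25.4
eef_pos: [0.5451, 0.2509, 0.0849]
tool_rot: [0.002, -0.05, 0.999, 0.001]
contact_force: [0.8, 0.4, 0.0]
gripper_width: -0.002
```

```bash
python3 pose3.py; python3 - <<'E'
from h import *
for n in('side',):
    p,d=vision.read_camera(n)
    c=p[100:250,180:330]
    cv2.imwrite(f'pics/{n}10.png',cv2.resize(c[:,:,::-1],None,fx=4,fy=4,interpolation=cv2.INTER_CUBIC))
E
```

```text
25.4 [0.5451 0.2509 0.0849] [ 0.15  0.73 -0.96  1.81  0.72  0.98  0.55] [0.8 0.4 0. ] -0.0018537695335039605
rotvec [-0.0018  0.0038  0.0093]
```

View pics/side10.png

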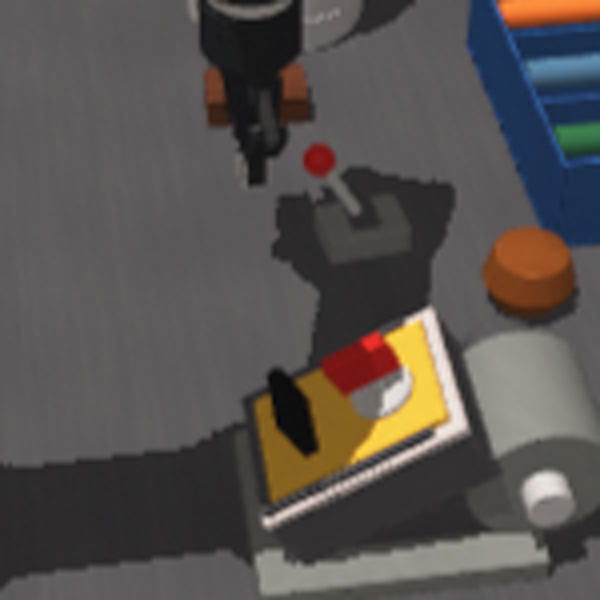

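Call:
{"method": "move_arm", "body": {
  "increments": "0 4 5 -4 0 0 0.005; 0 13 1.4 0 0 0 0; 0 13 1.4 0 0 0 0; 0 13 1.4 0 0 0 0; 0 13 1.4 0 0 0 0; 0 13 1.4 0 0 0 0; 0 13 1.4 0 0 0 0; 0 13 1.4 0 0 0 0"
}}

```text
t: 26.45
eef_pos: [0.6403, 0.2651, 0.0796]
tool_rot: [0.001, -0.053, 0.999, 0.0]
contact_force: [-1.5, 0.7, -0.2]
gripper_width: -0.005
```

```bash
python3 pose3.py; python3 - <<'E'
from h import *
for n in('side',):
    p,d=vision.read_camera(n)
    c=p[100:200,220:320]
    cv2.imwrite(f'pics/{n}11.png',cv2.resize(c[:,:,::-1],None,fx=5,fy=5,interpolation=cv2.INTER_CUBIC))
E
```

```text
26.45 [0.6403 0.2651 0.0796] [ 0.09  0.85 -0.91  1.58  0.74  1.09  0.67] [-1.5  0.7 -0.2] -0.00507441621921117
rotvec [-0.0007  0.0018  0.0042]
```

View pics/side11.png

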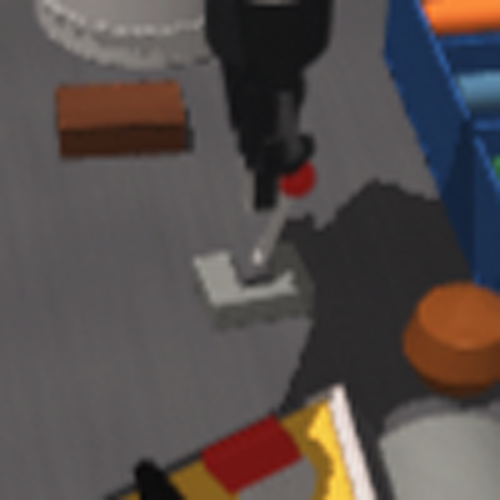

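Lever well over. I'll continue in small steps towards the stop.

Call:
{"method": "move_arm", "body": {
  "increments": "0 3 0.3 0 0 0 0; 0 3 0.3 0 0 0 0; 0 3 0.3 0 0 0 0; 0 2 0.2 0 0 0 0; 0 0 0 0 0 0 0; 0 0 0 0 0 0 0; 0 0 0 0 0 0 0; 0 0 0 0 0 0 0"
}}

```text
t: 27.5
eef_pos: [0.6506, 0.2664, 0.08]
tool_rot: [0.001, -0.053, 0.999, 0.0]
contact_force: [0.5, -0.3, -0.3]
gripper_width: 0.002
```

```bash
python3 pose3.py
```

```text
27.5 [0.6506 0.2664 0.08  ] [ 0.09  0.86 -0.91  1.55  0.74  1.1   0.68] [ 0.5 -0.3 -0.3] 0.0024540886062614097
rotvec [-0.0011  0.0024  0.0042]
```

Call:
{"method": "move_arm", "body": {
  "increments": "0 1 0.1 0 0 0 0; 0 1 0.1 0 0 0 0; 0 1 0.1 0 0 0 0; 0 0 0 0 0 0 0; 0 0 0 0 0 0 0; 0 0 0 0 0 0 0; 0 0 0 0 0 0 0; 0 0 0 0 0 0 0"
}}

```text
t: 28.5
eef_pos: [0.6526, 0.2666, 0.0795]
tool_rot: [0.0, -0.053, 0.999, 0.0]
contact_force: [-5.4, -1.7, -0.2]
gripper_width: 0.004
```

```bash
python3 pose3.py; python3 snap.py w16;  python3 - <<'E'
from h import *
for n in('side',):
    p,d=vision.read_camera(n)
    for s,c,l in blobs(mask(p,(0,170,60),(6,255,255)),10): print(s,c)
    c=p[100:200,220:320]
    cv2.imwrite(f'pics/{n}12.png',cv2.resize(c[:,:,::-1],None,fx=5,fy=5,interpolation=cv2.INTER_CUBIC))
E
```

```text
28.5 [0.6526 0.2666 0.0795] [ 0.09  0.87 -0.91  1.54  0.74  1.1   0.68] [-5.4 -1.7 -0.2] 0.0036399213272732553
rotvec [-0.0003  0.0004  0.0038]
28.5 [0.6526 0.2666 0.0795] [-5.4 -1.7 -0.2] [ 0.09  0.87 -0.91  1.54  0.74  1.1   0.68]
[[-0.994 -0.106  0.   ]
 [-0.106  0.994  0.   ]
 [-0.     0.    -1.   ]]
[280 133   6   7  32] [282.625   136.15625]
[ 344  170   94  106 6396] [388.24812383 223.88805503]
[260 183  20  15 165] [269.61818182 190.41818182]
```

View pics/side12.png

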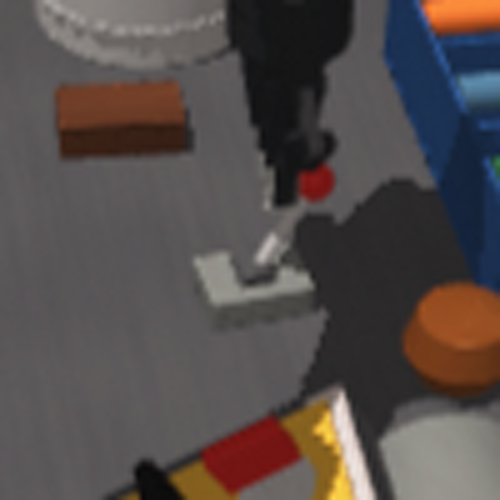

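The force rose to about 5.6 N where I expected the stop, so the lever is against it. Backing off.

Call:
{"method": "move_arm", "body": {
  "increments": "0 -15 -1.6 0 0 0 0; 0 -25 -2.5 0 0 0 0; 0 -30 -3 10 0 0 0; 0 -40 0 40 0 0 0; 0 -30 0 50 0 0 0; 0 0 0 20 0 0 0; 0 0 0 0 0 0 0; 0 0 0 0 0 0 0"
}}

```text
t: 29.6
eef_pos: [0.5144, 0.2585, 0.1985]
tool_rot: [0.001, -0.052, 0.999, 0.0]
contact_force: [-0.2, -0.6, -0.2]
gripper_width: -0.002
```

```bash
python3 pose3.py; python3 - <<'E'
from h import *
cal={}
B={}
for n in('side','scene'):
    p,d=vision.read_camera(n);cal[n]=vision.calibration(n)
    bs=[(s,c) for s,c,l in blobs(mask(p,(0,170,60),(6,255,255)),20)]
    for s,c in bs: print(n,s,c.round(1))
    cv2.imwrite(f'pics/{n}13.png',cv2.resize(p[:,:,::-1],None,fx=1.5,fy=1.5,interpolation=cv2.INTER_CUBIC))
    B[n]=bs
s=min((c for s,c in B['side'] if s[4]<100),key=lambda c:np.hypot(c[0]-283,c[1]-136))
o,d=ray(cal['side'],s);X=onplane(o,d,.092)[0];print('ball',X, 'own x',(X[:2]-[.637,.266])@[.994,.11])
E
```

```text
29.6 [0.5144 0.2585 0.1985] [ 0.22  0.58 -1.08  1.78  0.56  1.13  0.62] [-0.2 -0.6 -0.2] -0.00165868923451086
rotvec [-0.0003  0.0012  0.006 ]
side [279 133   8   7  42] [282.4 135.8]
side [ 344  170   94  106 6395] [388.2 223.9]
side [260 183  20  15 167] [269.5 190.2]
scene [ 96  62  23  38 527] [105.7  83.2]
scene [231 175  10  10  72] [235.3 179.7]
scene [ 110  220  106   89 5612] [165.4 263.4]
scene [308 242   8   7  48] [311.4 245.1]
scene [309 304  18  36 262] [318.  321.8]
ball [0.67674297 0.2713285  0.092     ] own x 0.04009064531229268
```

View pics/side13.png

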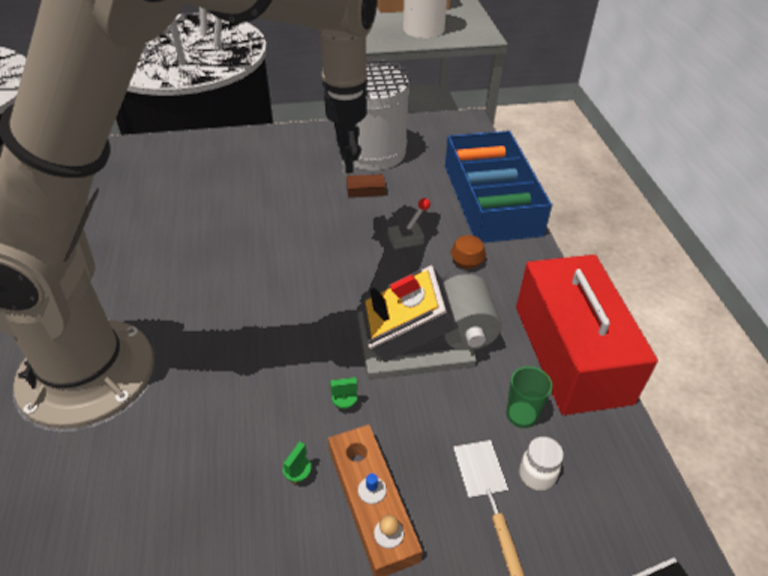

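View pics/scene13.png

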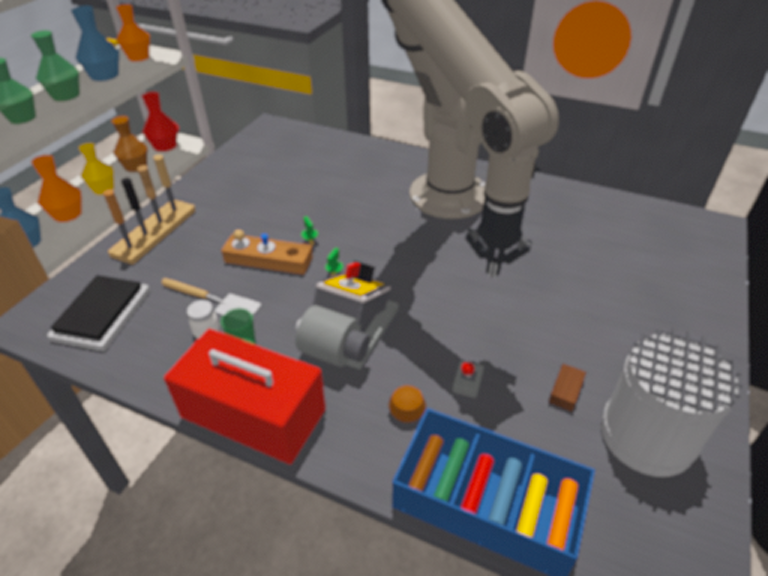

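The lever is fully over: ball at +40 mm along the throw against 38.8 mm for fully on. The toggle is turned in the cover, the other things are in place and the arm is clear. Handing in.

```bash
python3 -c "
from station import bot
print(bot.hand_in())"
```

```text
the job is handed in; nothing more can be done
None
```

The job is done and handed in at about 29.7 s; the interface gives no verdict. The yellow cover lies in the hatch rim, the red toggle is through both slots and turned a quarter turn, and the switch lever is thrown fully on.

- **Cover:** before the toggle went in, its slot measured about 1 mm from the hatch slot. It still looked flat in the last side view.
- **Toggle:** after release, the collar centre read about (29, −0.8) mm in the hatch frame. That is within the 5 mm limit. Its handle lies along the slope, a full quarter turn.
- **Switch:** the push met the stop at about 5.6 N. After I backed off, the ball stood about +40 mm along the throw, against 38.8 mm for fully on, so it stayed on.
- **Surroundings:** in the last side and scene pictures the other pins and bench items looked to be where they were, and the arm is clear of everything.

**Disagreements:** the hatch yaw from the side view (−0.044 rad) differed from the wrist view (−0.011). I used −0.017, and later wrist close-ups put its edges within about 1 mm. In the last close wrist view the cover's upper edge read about 2–3 mm high, which I put down to picking edge pixels and did not check further.

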